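# Put the slicer's blade plates away in the blade rack

### The job

Put the washed slicer blade plates away in the blade rack: turn the handwheel anticlockwise until the retaining bar is fully up, hang every plate that lies on the worktop on a stud of its own (slip its keyhole over the stud's head and slide it down the slope until it is locked, handle end down and hanging straight), and then turn the handwheel back until the bar is fully down again over the plates. Leave the other kitchen things standing where they are.

Things in the scene. Friction and masses are not known exactly. Their poses are not given: they have to be found in the camera images.
- rack: Blade rack, fixed: a stainless stand with a white sloping board facing the robot and, to the robot's right, a grey gearbox 130 x 130 x 90 mm high with the handwheel on top (centred at x 85, y -255 mm). Origin: on the worktop below the middle of the board's lower edge; x away from the robot, y to its left, z up. Place and yaw vary.
- board: White board of the rack, 225 mm up the slope, 330 mm wide: its lower edge is 55 mm above the worktop and it rises away from the robot at 35 degrees to the horizontal. Origin: middle of the lower edge, on the face; x up the slope, y along the rack (robot's left), z square out of the face. It carries three studs in a row and, above them, the retaining bar.
- stud1 (a point): Foot of headed stud 1, where it leaves the board's face (left, +y end of the row), 115 mm up the slope, studs 110 mm apart. Shank 10 mm diameter; round head 22 mm diameter whose underside is 9 mm and whose top is 14 mm off the face. Axes as the board.
- stud2 (a point): Foot of headed stud 2, where it leaves the board's face (middle of the row), 115 mm up the slope, studs 110 mm apart. Shank 10 mm diameter; round head 22 mm diameter whose underside is 9 mm and whose top is 14 mm off the face. Axes as the board.
- stud3 (a point): Foot of headed stud 3, where it leaves the board's face (right, -y end of the row), 115 mm up the slope, studs 110 mm apart. Shank 10 mm diameter; round head 22 mm diameter whose underside is 9 mm and whose top is 14 mm off the face. Axes as the board.
- wheel (a joint): Handwheel on the gearbox, upright axis, rad. 0 = retaining bar fully down (stop), grows anticlockwise seen from above to the stop at 6.0 = bar fully up; 7.5 mm of bar per rad. Stays where left (friction 0.12 N m). The grip bar's direction is the rack's yaw + this value (at 0 along the rack's x; a half turn looks alike but for a white dot on one end, which is its +x end).
- wheel_grip (a point): On the handwheel's axis, 126 mm above the worktop, near mid height of its grip bar: black upright bar 84 mm long, 16 mm thick, 34 mm tall (107 to 141 mm above the worktop) across a steel disc 104 mm in diameter whose top is 108 mm above the worktop.
- bar (a joint): Retaining bar, m: dark steel, 14 x 350 x 14 mm (1 to 15 mm off the face), across the board above the studs; slides along the slope, driven by the handwheel only. 0 = down: lower edge 142 mm up the slope, 4 mm above the top edges of hung plates, so none can be put on or taken off. 0.045 = up: lower edge 187 mm up the slope.
- plate_a: Loose dark steel slicer blade plate, starts flat on the worktop, handle up; all alike, 2 or 3 present (absent: None). 130 mm long (x), 90 wide (y), 6 thick, 0.15 to 0.31 kg. Origin: centre of underside; z out of the top. Handle: black block 50 mm along x, 16 wide in y, 30 tall (6 to 36 mm above the underside), centred at x -33; pinch it across y. Keyhole: see point seat.
- seat_a (a point): Seat of plate_a: x 42 mm on its underside, axes as the plate; lies at the stud's foot when locked. The keyhole on the centre line: entry hole 32 mm wide, x -7 to 22 (put the stud at about x 8), tapering from x 22 to 31 to a slot 14 wide that ends at x 47. The +x end goes up the slope: stud in the hole, then slide the plate about 34 mm down the slope.
- plate_b: Loose dark steel slicer blade plate, starts flat on the worktop, handle up; all alike, 2 or 3 present (absent: None). 130 mm long (x), 90 wide (y), 6 thick, 0.15 to 0.31 kg. Origin: centre of underside; z out of the top. Handle: black block 50 mm along x, 16 wide in y, 30 tall (6 to 36 mm above the underside), centred at x -33; pinch it across y. Keyhole: see point seat.
- seat_b (a point): Seat of plate_b: x 42 mm on its underside, axes as the plate; lies at the stud's foot when locked. The keyhole on the centre line: entry hole 32 mm wide, x -7 to 22 (put the stud at about x 8), tapering from x 22 to 31 to a slot 14 wide that ends at x 47. The +x end goes up the slope: stud in the hole, then slide the plate about 34 mm down the slope.
- plate_c: Loose dark steel slicer blade plate, starts flat on the worktop, handle up; all alike, 2 or 3 present (absent: None). 130 mm long (x), 90 wide (y), 6 thick, 0.15 to 0.31 kg. Origin: centre of underside; z out of the top. Handle: black block 50 mm along x, 16 wide in y, 30 tall (6 to 36 mm above the underside), centred at x -33; pinch it across y. Keyhole: see point seat.
- seat_c (a point): Seat of plate_c: x 42 mm on its underside, axes as the plate; lies at the stud's foot when locked. The keyhole on the centre line: entry hole 32 mm wide, x -7 to 22 (put the stud at about x 8), tapering from x 22 to 31 to a slot 14 wide that ends at x 47. The +x end goes up the slope: stud in the hole, then slide the plate about 34 mm down the slope.
- spice: Bystander: jar, 48 mm diameter, 85 mm tall, standing; origin under its centre.
- pepper: Bystander: small amber jar, 44 mm diameter, 80 mm tall, standing; origin under its centre.
- bowl: Bystander: steel bowl, 120 mm diameter, 50 mm tall; origin under its centre.
- cup: Bystander: white mug, 70 mm diameter, 90 mm tall; origin under its centre.
- soap: Bystander: yellow bottle, 64 mm diameter, 190 mm tall, standing to the left of the rack; origin under its centre.
- tub: Bystander: white lidded tub, 110 x 90 x 60 mm; origin under its centre.
- sponge: Bystander: green scouring block, 100 x 65 x 30 mm; origin under its centre.
Things that resemble listed ones, but are neither listed nor needed, are in the scene too. Leave any orange look-alike of the plate_c alone.

How it is judged:
By the outcome, as a careful person would: the job done as asked, in the order asked, and still so for the second after the job is handed in, with the robot touching nothing.
Of plate_a, plate_b, plate_c only 2 to 3 are there at a start; the rules pass over those that are not, and their reading is None.
At some moment in a run one of plate_a, plate_b, plate_c may be knocked a few centimetres aside while the robot is not near it.
Once in a run the grip may slacken for a moment while it holds something.
It also fails if it takes over 210 s, if anything falls off the work surface, if the arm or the gripper's body presses on something with over 40 N, if the wrist force passes 120 N, or if a joint passes its speed limit or range.

### The arm

A 6-joint arm with a two-finger parallel gripper is mounted at the origin on the work surface. World frame = base frame: x ahead of the robot, y to its left, z up, the work surface at z = 0. Lengths are in m, angles in rad, forces in N, time in s.
With the tool pointing down it reaches from about 0.35 to 0.875 m from the base axis. Payload 4.2 kg.
Tool frame: the origin (TCP) lies at the very end of the fingers, on their centre line; the grasp point (between the pads) lies 19 mm behind it; z points along the fingers, y is the direction in which the jaws open and shut (so a half turn about z gives the same grasp; the last joint's range is limited). The gripper opens to 85 mm and grips with 20 to 120 N. Pads are 22 mm wide; open, the fingers measure 114 mm over their backs; the gripper's body (76 mm by 85 mm) begins 54 mm behind the grasp point. The pads swing forward as they close: fully open they stand 13 mm farther back than shut.
Start: joints at [-0.853, 0.385, 0.008, 0, -1.194, -0.259], TCP at [0.277, -0.56, 0.231] pointing down, gripper open.
Joint ranges: [-3.14, 3.14], [-1.21, 2.06], [-1.07, 1.41], [-3.16, 2.05], [-2.99, -0.16], [-3.1, 3.1]. Speed limits (rad/s): [2.79, 2.79, 3.14, 3.14, 3.14, 3.14].

### API

Orientations are given as a unit quaternion [x, y, z, w].
In Python, from station import arm gives the robot as it stands.
- The arm moves only by the tool carry_out, never from a script. Its argument "plan" is a list of rows, each an object of numbers: "tx", "ty", "tz": the shift along the tool's x, y, z in cm; "spin": the turn about the tool's z in rad; "jaw": the closure, from 0 (fully open) to 1 (shut). A call has 1 to 12 rows; each row is the pose to reach, as a shift and turn from the pose commanded when the call began, along the tool's axes at that moment; what a row does not reach only later rows make up. A row lasts 1/10 s, in which the tool goes at most 50 mm and 8.59 degrees, less where a joint would pass 70% of its speed; a pose out of reach is approached as far as the arm can. A call with a gripper value outside its range is refused whole. The fingers move at their own pace and stop on an object; the grip force is fixed at half the most. Time passes only in rows, so rows that repeat a pose let the fingers close. It gives the time, the measured TCP pose, the force and the opening at its end, in the units of the state.
- arm.read_state(): the state, without advancing time (a new reading comes with each control period).
- arm.get_image(name): name is "scene" or "side" or "wrist"; returns a dict with "img" (420x560x3 uint8, blue, green, red), "K" (3x3 intrinsics, pixels), "k1" (the pictures are not rectified: a ray, as slopes to the right and down, at radius r is drawn at 1 + k1 r^2 times it, then the intrinsics apply), "extrinsics" (4x4, takes a point from world to camera coordinates); the wrist camera has in their place "hand_eye" (4x4, takes a point from camera to tool coordinates, whose origin is the TCP and whose axes are the flange's). Camera axes: x right, y down, z forward; pixel columns grow to the right and rows downward; lengths in m; the calibration is good to about 2 mm. A picture is of the moment at which its call begins: read the wrist's pose just before it. There is no depth.
- arm.hand_in(): hands the job in, once; it reports no verdict.
Trained networks look in a picture, given as the dict that the camera call returned (one of the last four; its "shot" number tells which), for a name from the list of things; names that differ only in an ending like _2 or _b are one class to them, and where a whole thing is asked for, a point or a joint stands for the part that bears it (a point fixed in the world has none). Each returns a list of dicts, best first, with "conf" (0 to 1); they miss things now and then, are a little off and sometimes report something else, mostly with a low value. They report only what shows in the picture. A call takes as long as a camera call. They do not tell look-alikes from the thing itself.
- arm.recognise(label, picture): "at" ([column, row] in pixels, amid what is visible of it).
- arm.regions_of(label, picture): "region" (420x560 bool, what is visible of it) and "at" ([column, row] in pixels, amid what is visible of it).
The state is a dict: "clock": time; "q": joint angles; "joint_vel": joint speeds; "joint_torque": joint torques, N m; "tool_pos": TCP position; "tool_rot": TCP orientation; "contact_force": force on the tool from outside, world axes, zero at the start; "moment": the same for the moment, N m; "finger_gap": finger opening in m.
Only numpy, scipy, OpenCV 4.12 (cv2) and the standard library are available. Lean on these libraries where they do the work, as an engineer would, in place of code of your own. Each camera call takes 0.05 s, during which the arm holds its last target. There are 200 camera calls.

## Working session

There is one attempt and no reset: what is moved stays moved. The work goes in short steps, Python scripts to look and compute and a tool call to move; the robot and the scene stay as the last step left them, time stands still between calls to the robot, and variables do not carry over. Pictures are saved under pics/ and viewed, about 12 in all and at most 16, crops included, and the job is handed in when it is done.

Besides the shell and the picture viewer there is one more tool, called in YAML: its name, and indented under it one key for each argument. carry_out: Moves the arm, as the interface text tells. Its arguments: {"type":"object","properties":{"plan":{"type":"array","items":{"type":"object","properties":{"tx":{"type":"number"},"ty":{"type":"number"},"tz":{"type":"number"},"spin":{"type":"number"},"jaw":{"type":"number"}}}}},"required":["plan"]}

```bash
ls; mkdir -p pics; cat > h.py <<'E'
import numpy as np, cv2
from scipy.spatial.transform import Rotation as R
from station import arm
def shot(n):
    s=arm.read_state(); p=arm.get_image(n)
    T=np.eye(4)
    if n=='wrist':
        T[:3,:3]=R.from_quat(s['tool_rot']).as_matrix(); T[:3,3]=s['tool_pos']; T=T@np.array(p['hand_eye'])
    else: T=np.linalg.inv(np.array(p['extrinsics']))
    p['T']=T; return p
def ray(p,uv):
    K=np.array(p['K']); d=np.array([(uv[0]-K[0,2])/K[0,0],(uv[1]-K[1,2])/K[1,1]]); x=d.copy()
    for _ in range(30): x=d/(1+p['k1']*(x@x))
    v=p['T'][:3,:3]@np.array([x[0],x[1],1]); return p['T'][:3,3],v/np.linalg.norm(v)
def atz(p,uv,z):
    o,v=ray(p,uv); return o+v*(z-o[2])/v[2]
def proj(p,X):
    c=np.linalg.inv(p['T'])@np.append(X,1); x=c[:2]/c[2]; x=x*(1+p['k1']*(x@x)); K=np.array(p['K'])
    return np.array([K[0,0]*x[0]+K[0,2],K[1,1]*x[1]+K[1,2]])
def tri(pl):
    A=np.zeros((3,3));b=np.zeros(3)
    for p,uv in pl:
        o,v=ray(p,uv);M=np.eye(3)-np.outer(v,v);A+=M;b+=M@o
    return np.linalg.solve(A,b)
E
cat > a.py <<'E'
from h import *
np.set_printoptions(precision=3,suppress=True)
P={}
for n in ['scene','side','wrist']:
    P[n]=p=shot(n); cv2.imwrite(f'pics/{n}0.png',p['img']); print(n,p['T'][:3,3],p['T'][:3,2],p['K'][0][0],p['k1'])
    for l in ['rack','plate_a','wheel','spice','pepper','bowl','cup','soap','tub','sponge','bar','stud1','stud2','stud3','seat_a']:
        try: print(l,[(np.round(d['at']).tolist(),round(d['conf'],2)) for d in arm.recognise(l,p)])
        except Exception as e: print(l,e)
print(arm.read_state())
cv2.imwrite('pics/both.png',np.hstack([P['scene']['img'],P['side']['img']]))
E
python3 a.py
```

```text
pics
scene [1.378 0.265 0.67 ] [-0.819 -0.21  -0.533] 393.58780405322136 -0.11377578157222207
rack [([206.0, 250.0], 0.74)]
plate_a [([161.0, 171.0], 0.95), ([180.0, 202.0], 0.8), ([129.0, 197.0], 0.8), ([386.0, 236.0], 0.66), ([282.0, 220.0], 0.64)]
wheel [([142.0, 220.0], 0.72)]
spice []
pepper [([233.0, 194.0], 0.83), ([410.0, 268.0], 0.2)]
bowl [([215.0, 166.0], 0.73)]
cup [([390.0, 191.0], 0.9)]
soap [([410.0, 270.0], 0.77)]
tub [([97.0, 218.0], 0.84), ([410.0, 269.0], 0.73)]
sponge [([465.0, 263.0], 0.9)]
bar [([237.0, 225.0], 0.72), ([204.0, 249.0], 0.64)]
stud1 [([238.0, 226.0], 0.81)]
stud2 [([238.0, 226.0], 0.81)]
stud3 [([238.0, 226.0], 0.81)]
seat_a [([182.0, 201.0], 0.74), ([159.0, 171.0], 0.61), ([388.0, 234.0], 0.6), ([283.0, 219.0], 0.58), ([126.0, 200.0], 0.55)]
side [ 0.247 -1.513  1.199] [ 0.124  0.807 -0.578] 531.4817976077828 0.032003103984034754
rack [([344.0, 235.0], 0.93)]
plate_a [([226.0, 349.0], 0.97), ([273.0, 228.0], 0.84), ([292.0, 344.0], 0.76), ([279.0, 297.0], 0.57), ([338.0, 210.0], 0.16)]
wheel [([355.0, 260.0], 0.66)]
spice []
pepper [([262.0, 258.
[... 712 characters left out ...]
[362.0, 343.0], 0.68)]
wheel []
spice []
pepper []
bowl [([501.0, 264.0], 0.76)]
cup []
soap []
tub []
sponge [([361.0, 344.0], 0.25)]
bar []
stud1 []
stud2 []
stud3 []
seat_a [([336.0, 185.0], 0.92), ([256.0, 308.0], 0.89), ([363.0, 345.0], 0.61)]
{'clock': 2.4, 'q': array([-0.853,  0.385,  0.008, -0.   , -1.194, -0.259]), 'joint_vel': array([-0.002,  0.001,  0.001,  0.   , -0.001, -0.001]), 'joint_torque': array([ -0.001, -39.208,  18.862,   4.191,  -0.   ,   0.   ]), 'tool_pos': array([ 0.277, -0.56 ,  0.231]), 'tool_rot': array([-0.227,  0.974, -0.   ,  0.   ]), 'contact_force': array([ 0.28 , -0.454, -0.782]), 'moment': array([ 0.011,  0.058, -0.029]), 'finger_gap': 0.08524316354658812}
```

```bash
python3 - <<'E'
import cv2,numpy as np
a=cv2.imread('pics/scene0.png')[130:330,60:500];b=cv2.imread('pics/side0.png')[140:400,150:450]
cv2.imwrite('pics/s1.png',cv2.resize(a,(792,360),interpolation=3));cv2.imwrite('pics/s2.png',cv2.resize(b,(690,598),interpolation=3))
E
```

```text
(no output)
```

View pics/s1.png

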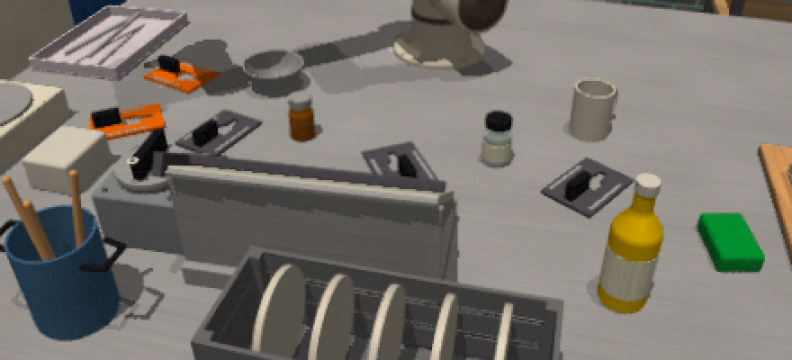

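View pics/s2.png

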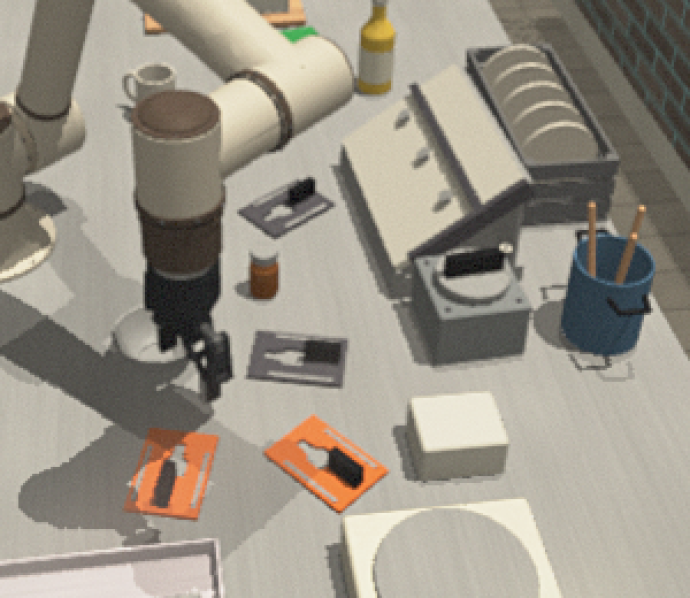

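View pics/wrist0.png

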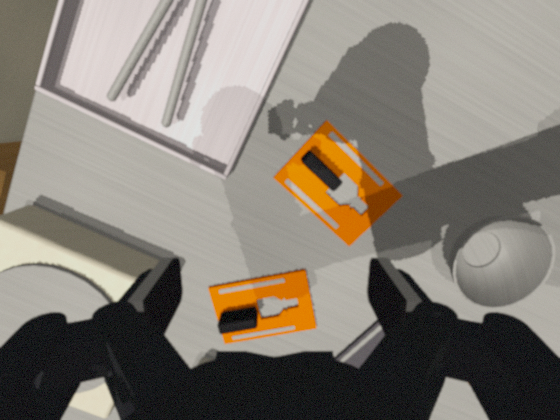

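Scene candidates: dark plates at (180,202), (282,220) and (386,236); orange look-alikes at (161,171) and (129,197), which do not fit "dark steel" and stay put. The side crop shows the rack with three studs, the bar down, and the wheel's white dot at the far end (so the wheel is at about 0). The spice jar stands at about scene (335,205). The wrist view shows both oranges.

```bash
cat > b.py <<'E'
from h import *
np.set_printoptions(precision=3,suppress=True)
s,w=shot('scene'),shot('side')
print('wheel',tri([(s,[142,220]),(w,[355,260])]))
# crop px -> full: scene /1.8+(60,130); side /2.3+(150,140)
S=lambda x,y:[x/1.8+60,y/1.8+130]; W=lambda x,y:[x/2.3+150,y/2.3+140]
print('dot side',atz(w,W(507,247),.126),'barends',atz(w,W(446,266),.126),atz(w,W(502,260),.126))
print('board low L,R',atz(w,W(343,150),.055),atz(w,W(400,265),.055))
print('board top L,R',atz(w,W(452,68),.055+.225*np.sin(np.radians(35))),atz(w,W(530,180),.055+.225*np.sin(np.radians(35))))
print('studs',[atz(w,W(*q),.055+.115*.574+.009) for q in [(403,118),(422,157),(443,198)]])
for n,a in [('p1',S(205,130)),('p2',S(403,165)),('p3',S(577,183))]: print(n,'handle scene',atz(s,a,.03))
print('side handles',atz(w,W(322,350),.03),atz(w,W(301,188),.03))
print('p1 edges', [atz(w,W(*q),.006) for q in [(256,332),(348,338),(343,386),(248,378)]])
print('p2 edges', [atz(w,W(*q),.006) for q in [(238,212),(302,180),(333,204),(270,236)]])
for q in [(230,111),(177,133),(211,154),(262,127)]: print('p1s',atz(s,S(*q),.006))
for q in [(361,146),(423,143),(440,178)]: print('p2s',atz(s,S(*q),.006))
for q in [(541,185),(587,158),(636,182),(592,213)]: print('p3s',atz(s,S(*q),.006))
E
python3 b.py
```

```text
wheel [ 0.675 -0.286  0.104]
dot side [ 0.731 -0.257  0.126] barends [ 0.637 -0.286  0.126] [ 0.716 -0.283  0.126]
board low L,R [0.564 0.101 0.055] [ 0.597 -0.195  0.055]
board top L,R [0.742 0.127 0.184] [ 0.778 -0.184  0.184]
studs [array([0.653, 0.072, 0.13 ]), array([ 0.66 , -0.037,  0.13 ]), array([ 0.667, -0.142,  0.13 ])]
p1 handle scene [ 0.472 -0.312  0.03 ]
p2 handle scene [0.491 0.043 0.03 ]
p3 handle scene [0.474 0.312 0.03 ]
side handles [ 0.463 -0.328  0.03 ] [0.486 0.039 0.03 ]
p1 edges [array([ 0.381, -0.257,  0.006]), array([ 0.508, -0.285,  0.006]), array([ 0.485, -0.374,  0.006]), array([ 0.361, -0.344,  0.006])]
p2 edges [array([0.383, 0.02 , 0.006]), array([0.496, 0.093, 0.006]), array([0.536, 0.023, 0.006]), array([ 0.426, -0.047,  0.006])]
p1s [ 0.366 -0.32   0.006]
p1s [ 0.459 -0.379  0.006]
p1s [ 0.505 -0.288  0.006]
p1s [ 0.404 -0.238  0.006]
p2s [ 0.42  -0.049  0.006]
p2s [0.386 0.052 0.006]
p2s [0.479 0.1   0.006]
p3s [0.459 0.258 0.006]
p3s [0.365 0.327 0.006]
p3s [0.416 0.406 0.006]
p3s [0.512 0.339 0.006]
```

carry_out:
  plan:
    - {"tz": -5}
    - {"tx": -10,"ty": 3,"tz": -7,"spin": 0.15}
    - {"tx": -15,"ty": 4.5,"tz": -7,"spin": 0.3}
    - {"tx": -20,"ty": 6,"tz": -7,"spin": 0.38}
    - {"tx": -25,"ty": 7.5,"tz": -7,"spin": 0.38}
    - {"tx": -30,"ty": 9,"tz": -7,"spin": 0.38}
    - {"tx": -35,"ty": 10.5,"tz": -7,"spin": 0.38}
    - {"tx": -40,"ty": 12,"tz": -7,"spin": 0.38}
    - {"tx": -45,"ty": 14,"tz": -7,"spin": 0.38}
    - {"tx": -50.3,"ty": 15.4,"tz": -7,"spin": 0.38}
    - {"tx": -50.3,"ty": 15.4,"tz": -7,"spin": 0.38}
    - {"tx": -50.3,"ty": 15.4,"tz": -7,"spin": 0.38}

```text
invalid input at $.plan[0]: expected keys tx, ty, tz, spin, jaw
```

```bash
python3 - <<'E'
from h import *
w=shot('wrist');st=arm.read_state();print(st['tool_pos'],st['tool_rot'],st['q'],st['clock'])
for l in ['wheel','stud1','plate_a','bar']: print(l,[(np.round(d['at']).tolist(),round(d['conf'],2)) for d in arm.recognise(l,w)])
cv2.imwrite('pics/w1.png',cv2.resize(w['img'],(800,600)))
import pickle;pickle.dump(w,open('w1.pkl','wb'))
E
```

```text
[ 0.27679753 -0.56034468  0.23129595] [-2.27403513e-01  9.73800617e-01  1.72434240e-05 -3.21795183e-05] [-8.53400013e-01  3.84738358e-01  7.90140050e-03  4.37464776e-05
 -1.19402001e+00 -2.58591398e-01] 2.55
wheel []
stud1 []
plate_a [([363.0, 344.0], 0.64), ([257.0, 307.0], 0.62), ([331.0, 178.0], 0.58)]
bar []
```

View pics/w1.png

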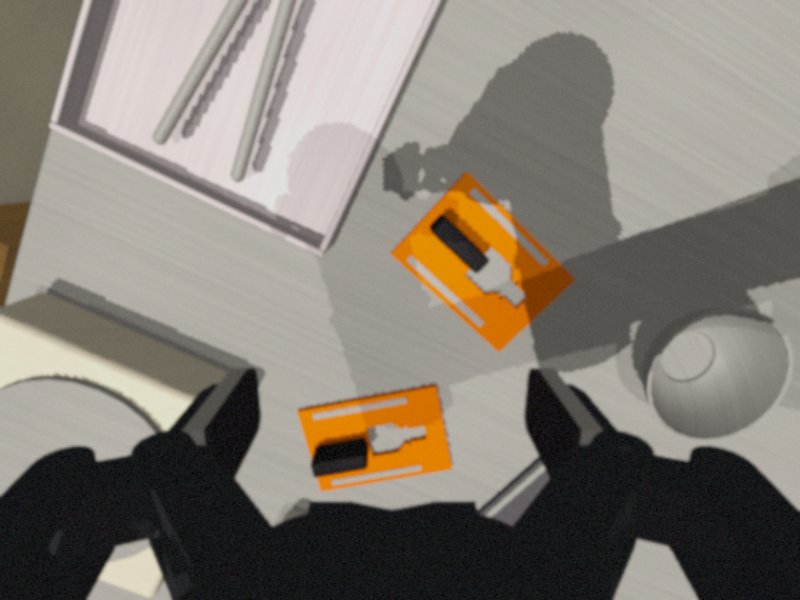

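The move was refused because every row needs all five keys, so this picture repeats the earlier view.

carry_out:
  plan:
    - {"tx": 0,"ty": 0,"tz": -5,"spin": 0,"jaw": 0}
    - {"tx": -5,"ty": 1.5,"tz": -7,"spin": 0.15,"jaw": 0}
    - {"tx": -10,"ty": 3,"tz": -7,"spin": 0.3,"jaw": 0}
    - {"tx": -15,"ty": 4.5,"tz": -7,"spin": 0.38,"jaw": 0}
    - {"tx": -20,"ty": 6,"tz": -7,"spin": 0.38,"jaw": 0}
    - {"tx": -25,"ty": 7.5,"tz": -7,"spin": 0.38,"jaw": 0}
    - {"tx": -30,"ty": 9,"tz": -7,"spin": 0.38,"jaw": 0}
    - {"tx": -35,"ty": 10.5,"tz": -7,"spin": 0.38,"jaw": 0}
    - {"tx": -40,"ty": 12,"tz": -7,"spin": 0.38,"jaw": 0}
    - {"tx": -45,"ty": 13.7,"tz": -7,"spin": 0.38,"jaw": 0}
    - {"tx": -50.3,"ty": 15.4,"tz": -7,"spin": 0.38,"jaw": 0}
    - {"tx": -50.3,"ty": 15.4,"tz": -7,"spin": 0.38,"jaw": 0}

```text
clock: 3.95
tool_pos: [0.6615, -0.1968, 0.3008]
tool_rot: [-0.04, 0.999, 0.0, -0.0]
contact_force: [0.8, -0.8, 0.5]
finger_gap: 0.085
```

```bash
cat > look.py <<'E'
import sys,pickle
from h import *
np.set_printoptions(precision=4,suppress=True)
w=shot('wrist');st=arm.read_state();print(st['tool_pos'],R.from_quat(st['tool_rot']).as_matrix()[:2,0],st['q'],st['clock'])
for l in sys.argv[2:]: print(l,[(np.round(d['at'],1).tolist(),round(d['conf'],2)) for d in arm.recognise(l,w)])
cv2.imwrite(f'pics/{sys.argv[1]}.png',cv2.resize(w['img'],(800,600)))
pickle.dump(w,open(sys.argv[1]+'.pkl','wb'))
E
python3 look.py w2 wheel wheel_grip stud1 stud2 plate_a
```

```text
[ 0.6643 -0.1939  0.2996] [-0.9965 -0.0842] [-0.0513  0.4717  0.3137 -0.0009 -1.4121 -1.4351] 4.0
wheel [([199.8, 191.8], 0.68), ([426.8, 211.0], 0.41)]
wheel_grip [([200.5, 191.6], 0.63)]
stud1 [([424.0, 212.9], 0.81)]
stud2 [([424.0, 212.9], 0.81)]
plate_a [([465.8, 43.2], 0.87), ([196.0, 13.4], 0.73), ([36.9, 11.9], 0.63)]
```

View pics/w2.png

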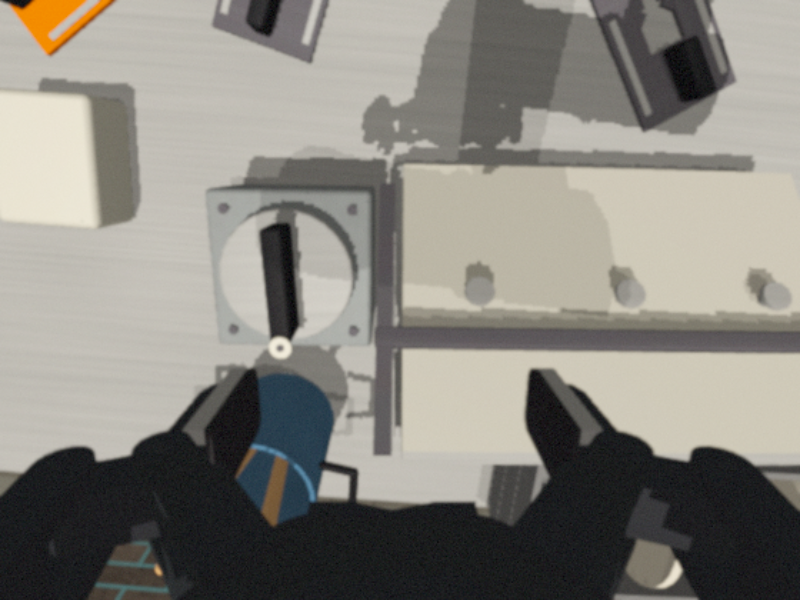

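Wrist view (800×600): wheel with its bar end at (280,225)–(285,335) and the white dot at (280,348) away from the robot. Stud heads at (480,290), (628,293), (775,295); bar just beyond them; two dark plates at the top.

```bash
cat > rack.py <<'E'
from h import *
import pickle
from scipy.optimize import least_squares
w=pickle.load(open('w2.pkl','rb'))
c,s=np.cos(np.radians(35)),np.sin(np.radians(35))
def bd(x,y,n): return np.array([x*c-n*s,y,.055+x*s+n*c])
mod=[bd(.115,.11,.014),bd(.115,0,.014),bd(.115,-.11,.014)]+[np.array([.085+a,-.255+b,.09]) for a,b in [(-.065,.065),(-.065,-.065),(.065,-.065),(.065,.065)]]
px=[(775,292),(628,289),(480,287),(371,189),(208,189),(220,344),(371,342)]
px=np.array(px)*.7
def W(v,m): return np.r_[R.from_euler('z',v[2]).apply(m)[:2]+v[:2],m[2]] if False else R.from_euler('z',v[2]).apply(m)+np.array([v[0],v[1],v[3]])
f=lambda v:np.ravel([proj(w,W(v,m))-p for m,p in zip(mod,px)])
r=least_squares(f,[.58,-.05,.08,0],loss='soft_l1');print(r.x,f(r.x).round(1))
r=least_squares(lambda v:f(np.r_[v,0]),[.58,-.05,.08],loss='soft_l1');print(r.x,f(np.r_[r.x,0]).round(1))
v=np.r_[r.x,0];np.save('rack.npy',v)
for n,m in [('wheel',np.array([.085,-.255,.126]))]+[('stud%d'%(i+1),bd(.115,.11-.11*i,0)) for i in range(3)]: print(n,W(v,m))
print('baraxis far/near',atz(w,np.array([280,348])*.7,.124),atz(w,np.array([275,228])*.7,.141))
E
python3 rack.py
```

```text
[ 0.57841159 -0.02901895  0.06874196 -0.00450507] [-1.  -0.6  0.7  0.2 -0.3  0.3  0.7  0.4 -2.  -0.8  0.3 -0.5  0.6  2.3]
[ 0.57753655 -0.02974436  0.069089  ] [ 2.1 -0.4  2.4  0.5 -0.   0.6 -0.1 -0.2 -4.3 -1.4 -1.6  0.3 -0.   3. ]
wheel [ 0.67993745 -0.27826811  0.126     ]
stud1 [0.66392055 0.08649639 0.12096129]
stud2 [ 0.67151429 -0.02324118  0.12096129]
stud3 [ 0.67910804 -0.13297875  0.12096129]
baraxis far/near [ 0.73310532 -0.27778858  0.124     ] [ 0.63874537 -0.27830507  0.141     ]
```

carry_out:
  plan:
    - {"tx": -0.9,"ty": -5,"tz": 0,"spin": 0.015,"jaw": 0}
    - {"tx": -0.9,"ty": -8.5,"tz": 3,"spin": 0.015,"jaw": 0}
    - {"tx": -0.9,"ty": -8.5,"tz": 7,"spin": 0.015,"jaw": 0.2}
    - {"tx": -0.9,"ty": -8.5,"tz": 11,"spin": 0.015,"jaw": 0.2}
    - {"tx": -0.9,"ty": -8.5,"tz": 15,"spin": 0.015,"jaw": 0.2}
    - {"tx": -0.9,"ty": -8.5,"tz": 17.5,"spin": 0.015,"jaw": 0.2}
    - {"tx": -0.9,"ty": -8.5,"tz": 18.5,"spin": 0.015,"jaw": 0.2}
    - {"tx": -0.9,"ty": -8.5,"tz": 18.5,"spin": 0.015,"jaw": 0.2}
    - {"tx": -0.9,"ty": -8.5,"tz": 18.5,"spin": 0.015,"jaw": 1}
    - {"tx": -0.9,"ty": -8.5,"tz": 18.5,"spin": 0.015,"jaw": 1}
    - {"tx": -0.9,"ty": -8.5,"tz": 18.5,"spin": 0.015,"jaw": 1}
    - {"tx": -0.9,"ty": -8.5,"tz": 18.5,"spin": 0.015,"jaw": 1}

```text
clock: 5.45
tool_pos: [0.6758, -0.2782, 0.1192]
tool_rot: [-0.033, 0.999, 0.003, 0.001]
contact_force: [-3.4, 16.3, 8.8]
finger_gap: 0.0145
```

carry_out:
  plan:
    - {"tx": 0,"ty": 0,"tz": 0,"spin": 0,"jaw": 1}
    - {"tx": 0,"ty": 0,"tz": 0,"spin": 0,"jaw": 1}

```text
clock: 5.65
tool_pos: [0.6758, -0.2782, 0.1192]
tool_rot: [-0.033, 0.999, 0.003, 0.001]
contact_force: [-2.8, 14.7, 8.5]
finger_gap: 0.0147
```

```bash
python3 look.py w3 wheel
```

```text
[ 0.6758 -0.2782  0.1192] [-0.9978 -0.066 ] [-0.1723  0.6448  0.1661 -0.0062 -1.092  -1.3296] 5.7
wheel [([273.9, 236.2], 0.59)]
```

View pics/w3.png

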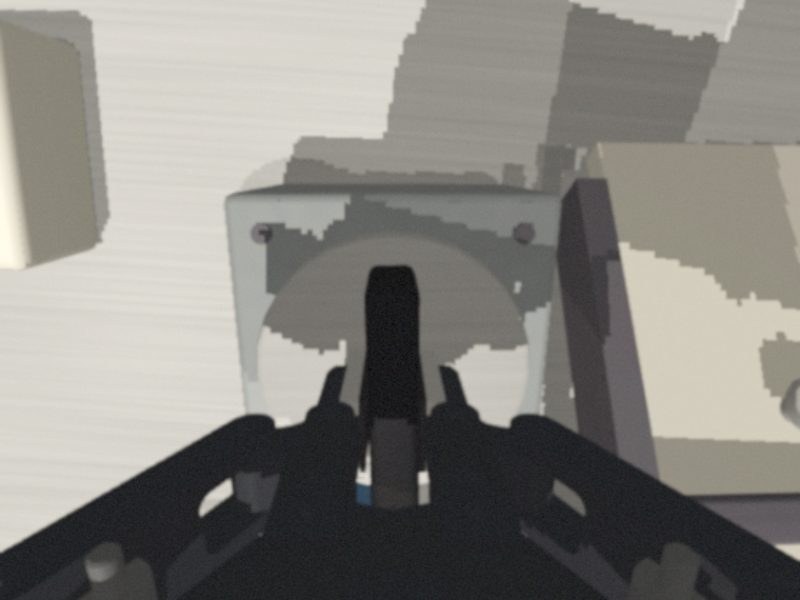

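```bash
python3 - <<'E'
from h import *
import pickle
w=pickle.load(open('w3.pkl','rb'))
a=.7
for n,q,z in [('bar near top',(392,267),.141),('disc near',(392,234),.108),('scrL',(262,233),.09),('scrR',(523,233),.09),('discL',(258,352),.108),('discR',(529,352),.108)]: print(n,atz(w,np.array(q)*a,z))
w=pickle.load(open('w2.pkl','rb'))
S=[atz(w,np.array(q)*a,.09) for q in [(223,208),(353,209),(234,329),(350,329)]];print(np.array(S),np.mean(S,0))
for q in [(286,204),(286,342),(219,272),(355,272)]: print(atz(w,np.array(q)*a,.108))
E
```

```text
bar near top [ 0.63279244 -0.2820228   0.141     ]
disc near [ 0.62865298 -0.28211397  0.108     ]
scrL [ 0.63418303 -0.33151757  0.09      ]
scrR [ 0.62759891 -0.23166306  0.09      ]
discL [ 0.67553101 -0.32868451  0.108     ]
discR [ 0.6690815  -0.22841241  0.108     ]
[[ 0.63430731 -0.33157323  0.09      ]
 [ 0.62709137 -0.23067272  0.09      ]
 [ 0.73415899 -0.3244695   0.09      ]
 [ 0.72616074 -0.22745887  0.09      ]] [ 0.6804296  -0.27854358  0.09      ]
[ 0.62557964 -0.27859277  0.108     ]
[ 0.73459049 -0.27676012  0.108     ]
[ 0.68109251 -0.32911549  0.108     ]
[ 0.6726758  -0.22500278  0.108     ]
```

carry_out:
  plan:
    - {"tx": -0.3,"ty": 0,"tz": -0.2,"spin": -0.14,"jaw": 1}
    - {"tx": -0.3,"ty": 0,"tz": -0.2,"spin": -0.28,"jaw": 1}
    - {"tx": -0.3,"ty": 0,"tz": -0.2,"spin": -0.42,"jaw": 1}
    - {"tx": -0.3,"ty": 0,"tz": -0.2,"spin": -0.56,"jaw": 1}
    - {"tx": -0.3,"ty": 0,"tz": -0.2,"spin": -0.7,"jaw": 1}
    - {"tx": -0.3,"ty": 0,"tz": -0.2,"spin": -0.84,"jaw": 1}
    - {"tx": -0.3,"ty": 0,"tz": -0.2,"spin": -0.98,"jaw": 1}
    - {"tx": -0.3,"ty": 0,"tz": -0.2,"spin": -1.12,"jaw": 1}
    - {"tx": -0.3,"ty": 0,"tz": -0.2,"spin": -1.26,"jaw": 1}
    - {"tx": -0.3,"ty": 0,"tz": -0.2,"spin": -1.4,"jaw": 1}
    - {"tx": -0.3,"ty": 0,"tz": -0.2,"spin": -1.4,"jaw": 1}

```text
clock: 6.85
tool_pos: [0.6799, -0.2822, 0.1193]
tool_rot: [-0.669, 0.744, -0.001, 0.002]
contact_force: [3.5, 3.8, 0.2]
finger_gap: 0.0145
```

carry_out:
  plan:
    - {"tx": 0,"ty": 0,"tz": 0,"spin": -0.14,"jaw": 1}
    - {"tx": 0,"ty": 0,"tz": 0,"spin": -0.28,"jaw": 1}
    - {"tx": 0,"ty": 0,"tz": 0,"spin": -0.42,"jaw": 1}
    - {"tx": 0,"ty": 0,"tz": 0,"spin": -0.56,"jaw": 1}
    - {"tx": 0,"ty": 0,"tz": 0,"spin": -0.7,"jaw": 1}
    - {"tx": 0,"ty": 0,"tz": 0,"spin": -0.84,"jaw": 1}
    - {"tx": 0,"ty": 0,"tz": 0,"spin": -0.98,"jaw": 1}
    - {"tx": 0,"ty": 0,"tz": 0,"spin": -1.12,"jaw": 1}
    - {"tx": 0,"ty": 0,"tz": 0,"spin": -1.26,"jaw": 1}
    - {"tx": 0,"ty": 0,"tz": 0,"spin": -1.4,"jaw": 1}
    - {"tx": 0,"ty": 0,"tz": 0,"spin": -1.54,"jaw": 1}
    - {"tx": 0,"ty": 0,"tz": 0,"spin": -1.54,"jaw": 1}

```text
clock: 8.05
tool_pos: [0.6849, -0.2785, 0.1193]
tool_rot: [0.998, -0.068, 0.007, -0.002]
contact_force: [14.8, 11.9, -3.6]
finger_gap: 0.0148
```

carry_out:
  plan:
    - {"tx": 0,"ty": 0,"tz": 0,"spin": -0.14,"jaw": 1}
    - {"tx": 0,"ty": 0,"tz": 0,"spin": -0.28,"jaw": 1}
    - {"tx": 0,"ty": 0,"tz": 0,"spin": -0.42,"jaw": 1}
    - {"tx": 0,"ty": 0,"tz": 0,"spin": -0.56,"jaw": 1}
    - {"tx": 0,"ty": 0,"tz": 0,"spin": -0.7,"jaw": 1}
    - {"tx": 0,"ty": 0,"tz": 0,"spin": -0.84,"jaw": 1}
    - {"tx": 0,"ty": 0,"tz": 0,"spin": -0.98,"jaw": 1}
    - {"tx": 0,"ty": 0,"tz": 0,"spin": -1.12,"jaw": 1}
    - {"tx": 0,"ty": 0,"tz": 0,"spin": -1.12,"jaw": 1}

```text
clock: 8.95
tool_pos: [0.6829, -0.2741, 0.1193]
tool_rot: [0.881, 0.473, 0.006, -0.002]
contact_force: [8.4, 24.7, 1.7]
finger_gap: 0.0146
```

```bash
python3 look.py w4
```

```text
[ 0.6829 -0.2741  0.1193] [0.5535 0.8328] [-0.1668  0.6503  0.1785 -0.011  -1.0923  2.7269] 9.0
```

carry_out:
  plan:
    - {"tx": 0,"ty": 0,"tz": 0,"spin": 0,"jaw": 0.2}
    - {"tx": 0,"ty": 0,"tz": 0,"spin": 0,"jaw": 0.2}
    - {"tx": 0,"ty": 0,"tz": -2,"spin": 0,"jaw": 0.2}
    - {"tx": 0,"ty": 0,"tz": -4.5,"spin": 0.05,"jaw": 0.2}
    - {"tx": 0,"ty": 0,"tz": -4.5,"spin": 0.19,"jaw": 0.2}
    - {"tx": 0,"ty": 0,"tz": -4.5,"spin": 0.34,"jaw": 0.2}
    - {"tx": 0,"ty": 0,"tz": -4.5,"spin": 0.49,"jaw": 0.2}
    - {"tx": 0,"ty": 0,"tz": -4.5,"spin": 0.64,"jaw": 0.2}
    - {"tx": 0,"ty": 0,"tz": -4.5,"spin": 0.79,"jaw": 0.2}
    - {"tx": 0,"ty": 0,"tz": -4.5,"spin": 0.94,"jaw": 0.2}
    - {"tx": 0,"ty": 0,"tz": -4.5,"spin": 1.09,"jaw": 0.2}
    - {"tx": 0,"ty": 0,"tz": -4.5,"spin": 1.24,"jaw": 0.2}

```text
clock: 10.2
tool_pos: [0.6773, -0.285, 0.1636]
tool_rot: [0.991, -0.133, -0.0, 0.0]
contact_force: [0.3, -0.2, 0.3]
finger_gap: 0.0681
```

carry_out:
  plan:
    - {"tx": 0,"ty": 0,"tz": 0,"spin": 0.15,"jaw": 0.2}
    - {"tx": 0,"ty": 0,"tz": 0,"spin": 0.3,"jaw": 0.2}
    - {"tx": 0,"ty": 0,"tz": 0,"spin": 0.45,"jaw": 0.2}
    - {"tx": 0,"ty": 0,"tz": 0,"spin": 0.6,"jaw": 0.2}
    - {"tx": 0,"ty": 0,"tz": 0,"spin": 0.75,"jaw": 0.2}
    - {"tx": 0,"ty": 0,"tz": 0,"spin": 0.9,"jaw": 0.2}
    - {"tx": 0,"ty": 0,"tz": 0,"spin": 1.05,"jaw": 0.2}
    - {"tx": 0,"ty": 0,"tz": 0,"spin": 1.2,"jaw": 0.2}
    - {"tx": 0,"ty": 0,"tz": 0,"spin": 1.35,"jaw": 0.2}
    - {"tx": 0,"ty": 0,"tz": 0,"spin": 1.5,"jaw": 0.2}
    - {"tx": 0,"ty": 0,"tz": 0,"spin": 1.65,"jaw": 0.2}
    - {"tx": 0,"ty": 0,"tz": 0,"spin": 1.9,"jaw": 0.2}

```text
clock: 11.4
tool_pos: [0.6774, -0.285, 0.1636]
tool_rot: [-0.512, 0.859, -0.0, -0.0]
contact_force: [-0.4, 0.5, -0.2]
finger_gap: 0.0684
```

carry_out:
  plan:
    - {"tx": 0,"ty": 0,"tz": 0,"spin": 0.1,"jaw": 0.2}
    - {"tx": 0,"ty": 0,"tz": 0,"spin": 0.1,"jaw": 0.2}

```text
clock: 11.6
tool_pos: [0.6774, -0.2848, 0.1635]
tool_rot: [-0.471, 0.882, -0.0, -0.0]
contact_force: [0.0, 0.5, 0.4]
finger_gap: 0.0685
```

```bash
python3 look.py w5 wheel
```

```text
[ 0.6776 -0.2846  0.1635] [-0.5543 -0.8323] [-0.1782  0.6175  0.2283  0.0006 -1.1819 -0.4095] 11.65
wheel [([546.4, 333.6], 0.72), ([273.9, 230.7], 0.69)]
```

View pics/w5.png

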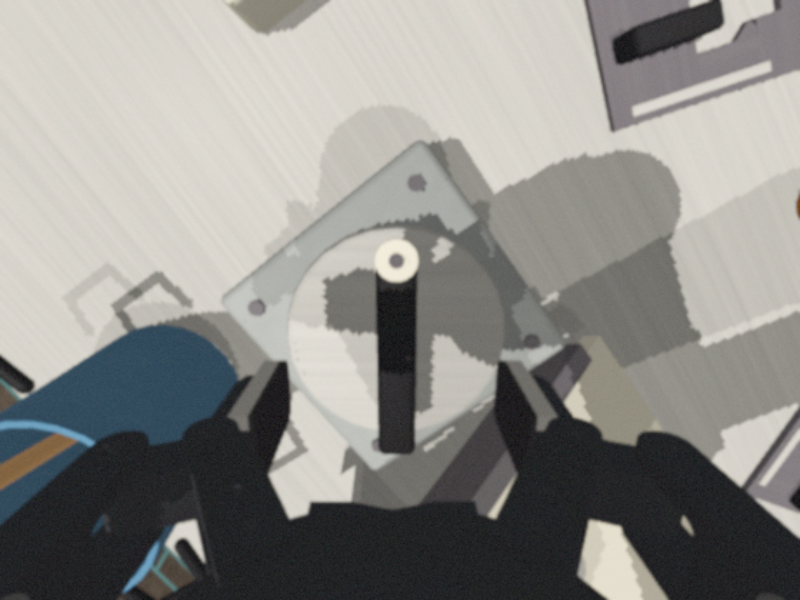

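carry_out:
  plan:
    - {"tx": -0.65,"ty": 0.1,"tz": 2,"spin": 0,"jaw": 0.2}
    - {"tx": -0.65,"ty": 0.1,"tz": 4.4,"spin": 0,"jaw": 0.2}
    - {"tx": -0.65,"ty": 0.1,"tz": 4.4,"spin": 0,"jaw": 1}
    - {"tx": -0.65,"ty": 0.1,"tz": 4.4,"spin": 0,"jaw": 1}
    - {"tx": -0.65,"ty": 0.1,"tz": 4.4,"spin": 0,"jaw": 1}
    - {"tx": -0.65,"ty": 0.1,"tz": 4.4,"spin": 0,"jaw": 1}
    - {"tx": -0.65,"ty": 0.1,"tz": 4.4,"spin": -0.14,"jaw": 1}
    - {"tx": -0.65,"ty": 0.1,"tz": 4.4,"spin": -0.28,"jaw": 1}
    - {"tx": -0.65,"ty": 0.1,"tz": 4.4,"spin": -0.42,"jaw": 1}
    - {"tx": -0.65,"ty": 0.1,"tz": 4.4,"spin": -0.56,"jaw": 1}
    - {"tx": -0.65,"ty": 0.1,"tz": 4.4,"spin": -0.7,"jaw": 1}

```text
clock: 12.8
tool_pos: [0.6804, -0.2771, 0.1214]
tool_rot: [0.748, -0.664, -0.0, 0.0]
contact_force: [-4.4, 2.7, 4.2]
finger_gap: 0.0147
```

carry_out:
  plan:
    - {"tx": 0,"ty": 0,"tz": 0,"spin": -0.14,"jaw": 1}
    - {"tx": 0,"ty": 0,"tz": 0,"spin": -0.28,"jaw": 1}
    - {"tx": 0,"ty": 0,"tz": 0,"spin": -0.42,"jaw": 1}
    - {"tx": 0,"ty": 0,"tz": 0,"spin": -0.56,"jaw": 1}
    - {"tx": 0,"ty": 0,"tz": 0,"spin": -0.7,"jaw": 1}
    - {"tx": 0,"ty": 0,"tz": 0,"spin": -0.84,"jaw": 1}
    - {"tx": 0,"ty": 0,"tz": 0,"spin": -0.98,"jaw": 1}
    - {"tx": 0,"ty": 0,"tz": 0,"spin": -1.12,"jaw": 1}
    - {"tx": 0,"ty": 0,"tz": 0,"spin": -1.24,"jaw": 1}
    - {"tx": 0,"ty": 0,"tz": 0,"spin": -1.34,"jaw": 1}
    - {"tx": 0,"ty": 0,"tz": 0,"spin": -1.34,"jaw": 1}

```text
clock: 13.9
tool_pos: [0.6809, -0.2778, 0.1216]
tool_rot: [0.998, -0.061, 0.001, -0.0]
contact_force: [-4.2, 2.1, 5.6]
finger_gap: 0.0148
```

```bash
python3 -c "
from station import arm
s=arm.read_state();print(s['q'],s['moment'],s['contact_force'],s['tool_pos'])"
```

```text
[-1.68419771e-01  6.48995337e-01  1.78223824e-01 -2.65974654e-04
 -1.09840829e+00  1.61762805e+00] [ 0.33419876  0.88021806 -1.10736101] [-4.19501004  2.10536707  5.5547239 ] [ 0.68086502 -0.27778975  0.12159598]
```

carry_out:
  plan:
    - {"tx": 0,"ty": 0,"tz": 0,"spin": 0,"jaw": 0.2}
    - {"tx": 0,"ty": 0,"tz": 0,"spin": 0,"jaw": 0.2}
    - {"tx": 0,"ty": 0,"tz": -3,"spin": 0,"jaw": 0.2}
    - {"tx": 0,"ty": 0,"tz": -7,"spin": 0,"jaw": 0.2}
    - {"tx": -4,"ty": 1.2,"tz": -10,"spin": 0.09,"jaw": 0}
    - {"tx": -9,"ty": 2.7,"tz": -10,"spin": 0.09,"jaw": 0}
    - {"tx": -13,"ty": 4,"tz": -10,"spin": 0.09,"jaw": 0}
    - {"tx": -17,"ty": 5.3,"tz": -10,"spin": 0.09,"jaw": 0}
    - {"tx": -20,"ty": 6.5,"tz": -10,"spin": 0.09,"jaw": 0}
    - {"tx": -22,"ty": 6.9,"tz": -10,"spin": 0.09,"jaw": 0}
    - {"tx": -22,"ty": 6.9,"tz": -10,"spin": 0.09,"jaw": 0}
    - {"tx": -22,"ty": 6.9,"tz": -10,"spin": 0.09,"jaw": 0}

```text
clock: 15.1
tool_pos: [0.455, -0.3203, 0.2197]
tool_rot: [0.995, -0.104, 0.001, 0.0]
contact_force: [0.3, -0.3, -0.1]
finger_gap: 0.0854
```

```bash
python3 look.py w6 plate_a
```

```text
[ 0.4555 -0.3202  0.2195] [ 0.9786 -0.2057] [-0.3214  0.2774 -0.1813  0.0003 -1.1109  1.6849] 15.15
plate_a [([457.5, 286.9], 0.82), ([430.6, 151.4], 0.8), ([39.1, 55.6], 0.7), ([269.5, 186.7], 0.68), ([12.5, 222.3], 0.58), ([280.5, 339.8], 0.22)]
```

View pics/w6.png

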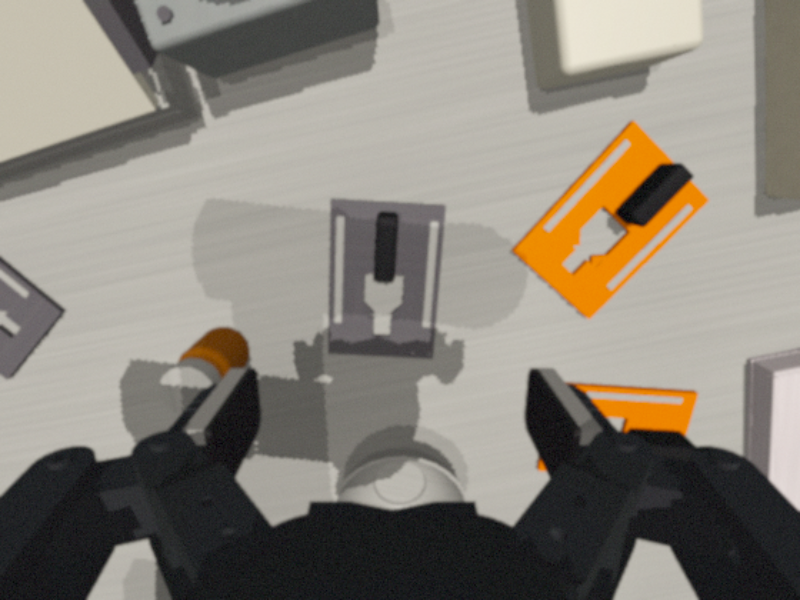

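The dark plate sits at (385,280), handle at (386,247) toward the rack and keyhole toward the robot. The orange ones at (610,220) and (630,420) are look-alikes and stay.

```bash
cat > plate.py <<'E'
import sys
from h import *
np.set_printoptions(precision=4,suppress=True)
def plates(w):
    out=[]
    hsv=cv2.cvtColor(w['img'],cv2.COLOR_BGR2HSV)
    for d in arm.regions_of('plate_a',w):
        m=d['region'].astype(bool); 
        sat=np.median(hsv[...,1][m]);
        if sat>120: continue
        ys,xs=np.nonzero(m)
        if len(xs)<500 or xs.min()<2 or ys.min()<2 or xs.max()>557: continue
        hull=cv2.convexHull(np.c_[xs,ys].astype(np.int32))[:,0]
        P=np.array([atz(w,h,.004)[:2] for h in hull])
        (cx,cy),(a,b),ang=cv2.minAreaRect((P*1000).astype(np.float32))
        if a<b: a,b,ang=b,a,ang+90
        u=np.array([np.cos(np.radians(ang)),np.sin(np.radians(ang))]); C=np.array([cx,cy])/1000
        k=m&(w['img'].max(2)<50); hy,hx=np.nonzero(k)
        H=atz(w,[np.median(hx),np.median(hy)],.028)[:2] if len(hx) else C
        if (C-H)@u<0: u=-u
        out.append(dict(conf=d['conf'],C=C,L=(a,b),head=np.arctan2(u[1],u[0]),H=H,Hc=C-.033*u,at=d['at']))
    return out
if __name__=='__main__':
    w=shot('wrist')
    for o in plates(w): print({k:np.round(v,4) for k,v in o.items()})
    s=arm.read_state(); print(s['tool_pos'],s['tool_rot'],s['clock'])
E
python3 plate.py
```

```text
{'conf': np.float64(0.92), 'C': array([ 0.4344, -0.3105]), 'L': array([133.3322,  91.7706]), 'head': np.float64(2.8785), 'H': array([ 0.4664, -0.3184]), 'Hc': array([ 0.4663, -0.319 ]), 'at': array([271.5, 187.2])}
[ 0.4555 -0.3199  0.219 ] [ 0.9947 -0.1032 -0.0001  0.    ] 15.3
```

carry_out:
  plan:
    - {"tx": 1.05,"ty": -0.3,"tz": 5,"spin": 0.056,"jaw": 0}
    - {"tx": 1.05,"ty": -0.3,"tz": 10,"spin": 0.056,"jaw": 0}
    - {"tx": 1.05,"ty": -0.3,"tz": 15,"spin": 0.056,"jaw": 0.2}
    - {"tx": 1.05,"ty": -0.3,"tz": 19,"spin": 0.056,"jaw": 0.3}
    - {"tx": 1.05,"ty": -0.3,"tz": 20.5,"spin": 0.056,"jaw": 0.3}
    - {"tx": 1.05,"ty": -0.3,"tz": 20.5,"spin": 0.056,"jaw": 0.5}
    - {"tx": 1.05,"ty": -0.3,"tz": 20.5,"spin": 0.056,"jaw": 1}
    - {"tx": 1.05,"ty": -0.3,"tz": 20.5,"spin": 0.056,"jaw": 1}
    - {"tx": 1.05,"ty": -0.3,"tz": 20.5,"spin": 0.056,"jaw": 1}
    - {"tx": 1.05,"ty": -0.3,"tz": 20.5,"spin": 0.056,"jaw": 1}

```text
clock: 16.3
tool_pos: [0.4667, -0.3196, 0.016]
tool_rot: [0.991, -0.131, 0.002, 0.0]
contact_force: [1.3, 0.4, 5.1]
finger_gap: 0.0145
```

```bash
python3 -c "
from station import arm
s=arm.read_state();print(s['q'],s['moment'],s['contact_force'],s['tool_pos'],s['finger_gap'])"
```

```text
[-3.14032579e-01  5.28502175e-01 -3.88418876e-01  2.13970109e-04
 -6.49969404e-01  1.62124158e+00] [ 0.35504535 -0.19614327 -0.01917525] [1.31227063 0.36865329 5.0575942 ] [ 0.46669314 -0.31962971  0.01595359] 0.01451929035617021
```

carry_out:
  plan:
    - {"tx": 0,"ty": 0,"tz": 0,"spin": 0,"jaw": 0.6}
    - {"tx": 0,"ty": 0,"tz": -0.9,"spin": 0,"jaw": 0.6}
    - {"tx": 0,"ty": 0,"tz": -0.9,"spin": 0,"jaw": 0.6}
    - {"tx": 0,"ty": 0,"tz": -0.9,"spin": 0,"jaw": 1}
    - {"tx": 0,"ty": 0,"tz": -0.9,"spin": 0,"jaw": 1}
    - {"tx": 0,"ty": 0,"tz": -0.9,"spin": 0,"jaw": 1}
    - {"tx": 0,"ty": 0,"tz": -0.9,"spin": 0,"jaw": 1}
    - {"tx": 0,"ty": 0,"tz": -4,"spin": 0,"jaw": 1}
    - {"tx": 0,"ty": 0,"tz": -8,"spin": 0,"jaw": 1}
    - {"tx": 0,"ty": 0,"tz": -12,"spin": 0,"jaw": 1}
    - {"tx": 0,"ty": 0,"tz": -17,"spin": 0,"jaw": 1}
    - {"tx": 0,"ty": 0,"tz": -22,"spin": 0,"jaw": 1}

```text
clock: 17.5
tool_pos: [0.4644, -0.3188, 0.2349]
tool_rot: [0.991, -0.132, -0.001, -0.001]
contact_force: [1.2, -0.4, -1.5]
finger_gap: 0.0138
```

```bash
python3 look.py w7; python3 - <<'E'
import sys; sys.path.insert(0,'.')
from h import *
p=shot('side'); cv2.imwrite('pics/s3.png',cv2.resize(p['img'][150:400,140:460],(768,600),interpolation=3))
E
```

```text
[ 0.4686 -0.3217  0.2455] [ 0.9658 -0.2589] [-0.3143  0.2705 -0.125   0.0048 -1.1596  1.6213] 17.55
```

View pics/s3.png

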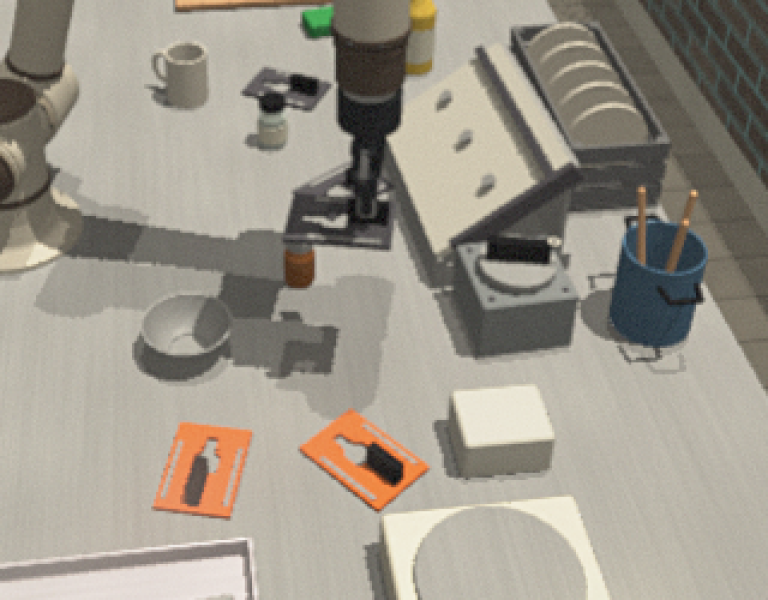

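carry_out:
  plan:
    - {"tx": 1,"ty": -2,"tz": 0,"spin": 0.14,"jaw": 1}
    - {"tx": 2,"ty": -4,"tz": 0,"spin": 0.28,"jaw": 1}
    - {"tx": 3,"ty": -6,"tz": 0,"spin": 0.42,"jaw": 1}
    - {"tx": 4,"ty": -8,"tz": 0,"spin": 0.56,"jaw": 1}
    - {"tx": 5,"ty": -10,"tz": 0,"spin": 0.7,"jaw": 1}
    - {"tx": 6,"ty": -12,"tz": 0,"spin": 0.84,"jaw": 1}
    - {"tx": 7,"ty": -14,"tz": 0,"spin": 0.98,"jaw": 1}
    - {"tx": 8,"ty": -16,"tz": 0,"spin": 1.12,"jaw": 1}
    - {"tx": 9,"ty": -18,"tz": 0,"spin": 1.26,"jaw": 1}
    - {"tx": 10,"ty": -20,"tz": 0,"spin": 1.4,"jaw": 1}
    - {"tx": 10.6,"ty": -22,"tz": 0,"spin": 1.54,"jaw": 1}
    - {"tx": 10.6,"ty": -22,"tz": 0,"spin": 1.68,"jaw": 1}

```text
clock: 18.8
tool_pos: [0.6257, -0.1323, 0.2318]
tool_rot: [-0.562, 0.827, 0.001, -0.001]
contact_force: [-0.6, -0.6, -1.8]
finger_gap: 0.0143
```

carry_out:
  plan:
    - {"tx": 0,"ty": 0,"tz": 0,"spin": 0.14,"jaw": 1}
    - {"tx": 0,"ty": 0,"tz": 0,"spin": 0.28,"jaw": 1}
    - {"tx": 0,"ty": 0,"tz": 0,"spin": 0.42,"jaw": 1}
    - {"tx": 0,"ty": 0,"tz": 0,"spin": 0.56,"jaw": 1}
    - {"tx": 0,"ty": 0,"tz": 0,"spin": 0.7,"jaw": 1}
    - {"tx": 0,"ty": 0,"tz": 0,"spin": 0.84,"jaw": 1}
    - {"tx": 0,"ty": 0,"tz": 0,"spin": 0.98,"jaw": 1}
    - {"tx": 0,"ty": 0,"tz": 0,"spin": 1.13,"jaw": 1}
    - {"tx": 0,"ty": 0,"tz": 0,"spin": 1.13,"jaw": 1}
    - {"tx": 0,"ty": 0,"tz": 0,"spin": 1.13,"jaw": 1}

```text
clock: 19.8
tool_pos: [0.6246, -0.1344, 0.233]
tool_rot: [-0.035, 0.999, 0.0, -0.001]
contact_force: [0.5, 0.8, -2.4]
finger_gap: 0.0144
```

```bash
python3 look.py w8; python3 - <<'E'
from h import *
import pickle
p=shot('side'); pickle.dump(p,open('s8.pkl','wb'))
w=cv2.imread('pics/w8.png'); 
cv2.imwrite('pics/c8.png',np.vstack([cv2.resize(w,(480,360)),cv2.resize(p['img'][160:280,270:430],(480,240),interpolation=3)]))
E
```

```text
[ 0.6247 -0.1345  0.2333] [-0.9975 -0.0703] [ 0.0406  0.4082  0.0496 -0.0003 -1.2138 -1.541 ] 19.85
```

View pics/c8.png

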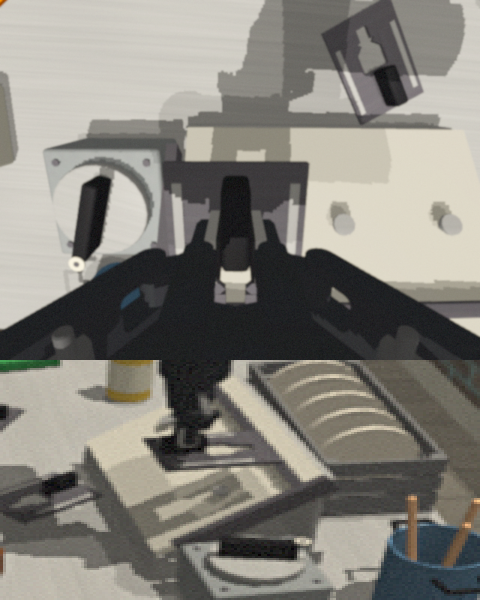

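```bash
python3 - <<'E'
from h import *
import pickle
w=pickle.load(open('w8.pkl','rb')); v=np.load('rack.npy')
Ri=R.from_euler('z',-v[2])
def rk(X): return Ri.apply(np.array(X)-[v[0],v[1],0])
for n,q,z in [('nearL',(280,270),.214),('nearR',(513,272),.214),('tcp',None,0),('stud2top',(571,358),.1324),('stud1top',(744,358),.1324)]:
    X=atz(w,np.array(q)*.7,z) if q else arm.read_state()['tool_pos']
    print(n,X.round(4),rk(X).round(4))
E
```

```text
nearL [ 0.5948 -0.1788  0.214 ] [ 0.0069 -0.1499  0.214 ]
nearR [ 0.5894 -0.0929  0.214 ] [ 0.0075 -0.0638  0.214 ]
tcp [ 0.6248 -0.1345  0.2336] [ 0.0399 -0.1077  0.2336]
stud2top [ 0.6559 -0.0272  0.1324] [ 0.0783 -0.0029  0.1324]
stud1top [0.649  0.0774 0.1324] [0.0786 0.102  0.1324]
```

```bash
python3 - <<'E'
import pickle,cv2
w=pickle.load(open('w8.pkl','rb'));cv2.imwrite('pics/c9.png',cv2.resize(w['img'][180:360,185:560],(800,384),interpolation=2))
E
```

```text
(no output)
```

View pics/c9.png

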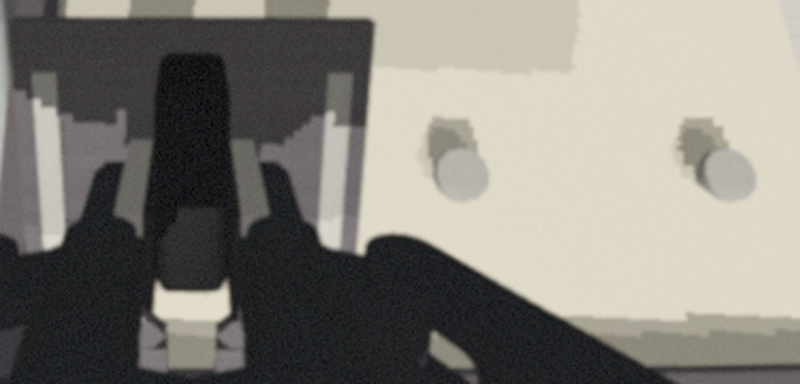

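```bash
python3 - <<'E'
from h import *
import pickle
w=pickle.load(open('w8.pkl','rb')); v=np.load('rack.npy')
Ri=R.from_euler('z',-v[2])
def rk(X): return Ri.apply(np.array(X)-[v[0],v[1],0]).round(4)
for z in (.1324,.128): print(rk(atz(w,(402.5,262),z)),rk(atz(w,(527.2,262),z)))
for z in (.214,.208): print(rk(atz(w,(188.8,189.4),z)),rk(atz(w,(359.4,189.4),z)))
E
```

```text
[0.0889 0.0008 0.1324] [0.0894 0.1102 0.1324]
[0.091  0.0027 0.128 ] [0.0915 0.1141 0.128 ]
[ 0.0071 -0.1537  0.214 ] [ 0.0069 -0.0637  0.214 ]
[ 0.0085 -0.1554  0.208 ] [ 0.0083 -0.0621  0.208 ]
```

carry_out:
  plan:
    - {"tx": -0.5,"ty": -0.1,"tz": 2,"spin": 0,"jaw": 1}
    - {"tx": -0.5,"ty": -0.1,"tz": 4,"spin": 0,"jaw": 1}
    - {"tx": -0.5,"ty": -0.1,"tz": 5,"spin": 0,"jaw": 1}
    - {"tx": -0.5,"ty": -0.1,"tz": 5.5,"spin": 0,"jaw": 1}
    - {"tx": -0.4,"ty": -0.1,"tz": 6,"spin": 0,"jaw": 1}
    - {"tx": -0.3,"ty": -0.1,"tz": 6.5,"spin": 0,"jaw": 1}
    - {"tx": -0.3,"ty": -0.1,"tz": 7,"spin": 0,"jaw": 1}
    - {"tx": -0.3,"ty": -0.1,"tz": 7,"spin": 0,"jaw": 1}

```text
clock: 20.7
tool_pos: [0.6262, -0.1356, 0.1657]
tool_rot: [-0.034, 0.999, -0.0, -0.001]
contact_force: [-7.7, 0.9, 4.7]
finger_gap: 0.0141
```

```bash
python3 look.py w10; python3 - <<'E'
from h import *
s=arm.read_state();print(s['moment'],s['contact_force'],s['finger_gap'])
p=shot('side'); w=cv2.imread('pics/w10.png'); 
cv2.imwrite('pics/c10.png',np.vstack([cv2.resize(w,(480,360)),cv2.resize(p['img'][160:280,270:430],(480,240),interpolation=3)]))
E
```

```text
[ 0.6263 -0.1356  0.1659] [-0.9977 -0.0681] [ 0.039   0.4613 -0.0403  0.0002 -1.0717 -1.5417] 20.75
[0.33016518 1.80440924 0.05848254] [-8.46443497  1.31227564  4.06170874] 0.01414476697509577
```

View pics/c10.png

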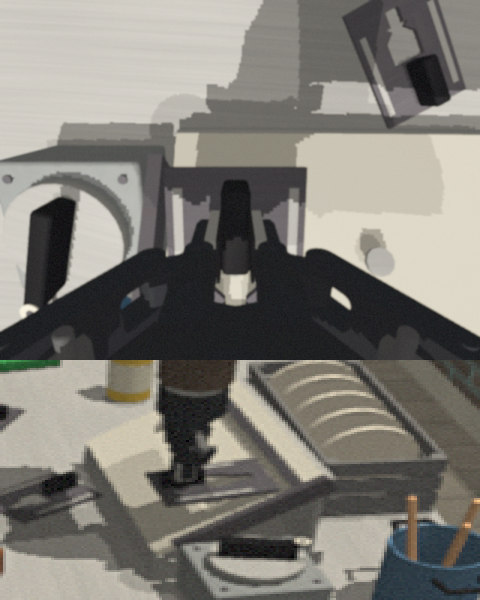

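carry_out:
  plan:
    - {"tx": 0,"ty": 0,"tz": 0.6,"spin": 0,"jaw": 1}
    - {"tx": 0,"ty": 0,"tz": 1.2,"spin": 0,"jaw": 1}
    - {"tx": 0,"ty": 0,"tz": 1.8,"spin": 0,"jaw": 1}
    - {"tx": -0.1,"ty": 0,"tz": 2.4,"spin": 0,"jaw": 1}
    - {"tx": -0.2,"ty": 0,"tz": 3,"spin": 0,"jaw": 1}
    - {"tx": -0.3,"ty": 0,"tz": 3.6,"spin": 0,"jaw": 1}
    - {"tx": -0.4,"ty": 0,"tz": 4.2,"spin": 0,"jaw": 1}
    - {"tx": -0.5,"ty": 0,"tz": 4.6,"spin": 0,"jaw": 1}
    - {"tx": -0.5,"ty": 0,"tz": 4.6,"spin": 0,"jaw": 1}

```text
clock: 21.7
tool_pos: [0.6295, -0.1355, 0.1179]
tool_rot: [-0.034, 0.999, 0.0, -0.004]
contact_force: [-9.0, 0.0, 1.7]
finger_gap: 0.0143
```

```bash
python3 look.py w11; python3 - <<'E'
from h import *
s=arm.read_state();print(s['moment'],s['contact_force'],s['finger_gap'])
p=shot('side'); w=cv2.imread('pics/w11.png'); 
cv2.imwrite('pics/c11.png',np.vstack([cv2.resize(w,(480,360)),cv2.resize(p['img'][160:280,270:430],(480,240),interpolation=3)]))
E
```

```text
[ 0.6299 -0.1354  0.1183] [-0.9977 -0.0673] [ 0.0387  0.5128 -0.0834 -0.0004 -0.9812 -1.542 ] 21.75
[-0.02821048  1.66787648  0.05709563] [-7.94551603 -0.59490738  1.82865486] 0.014271463719850807
```

carry_out:
  plan:
    - {"tx": 0,"ty": 0,"tz": 0.3,"spin": 0,"jaw": 1}
    - {"tx": 0.5,"ty": 0,"tz": 0.65,"spin": 0,"jaw": 1}
    - {"tx": 1,"ty": 0,"tz": 1,"spin": 0,"jaw": 1}
    - {"tx": 1.5,"ty": 0,"tz": 1.35,"spin": 0,"jaw": 1}
    - {"tx": 2,"ty": 0,"tz": 1.7,"spin": 0,"jaw": 1}
    - {"tx": 2.4,"ty": 0,"tz": 2,"spin": 0,"jaw": 1}
    - {"tx": 2.8,"ty": 0,"tz": 2.25,"spin": 0,"jaw": 1}
    - {"tx": 2.8,"ty": 0,"tz": 2.25,"spin": 0,"jaw": 1}

```text
clock: 22.6
tool_pos: [0.6097, -0.1378, 0.1025]
tool_rot: [-0.035, 0.999, -0.002, 0.007]
contact_force: [-2.7, 0.2, 14.9]
finger_gap: 0.0141
```

```bash
python3 look.py w12; python3 - <<'E'
from h import *
s=arm.read_state();print(s['moment'],s['contact_force'],s['finger_gap'])
p=shot('side'); w=cv2.imread('pics/w12.png'); 
cv2.imwrite('pics/c12.png',np.vstack([cv2.resize(w,(480,360)),cv2.resize(p['img'][160:280,270:430],(480,240),interpolation=3)]))
E
```

```text
[ 0.6097 -0.1378  0.1025] [-0.9974 -0.0706] [ 0.0379  0.4918 -0.169   0.0044 -0.897  -1.5408] 22.65
[ 0.03208983  0.44051952 -0.01419601] [-2.31208619 -0.38021777 15.21953942] 0.014581048463736737
```

View pics/c12.png

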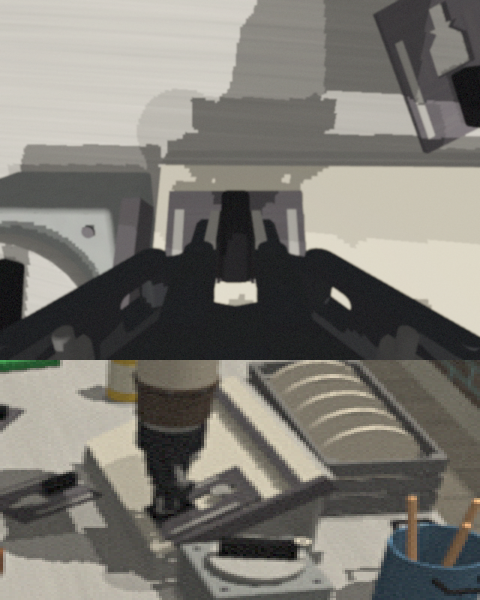

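carry_out:
  plan:
    - {"tx": 0.3,"ty": 0,"tz": 0.1,"spin": 0,"jaw": 1}
    - {"tx": 0.6,"ty": 0,"tz": 0.2,"spin": 0,"jaw": 1}
    - {"tx": 0.9,"ty": 0,"tz": 0.35,"spin": 0,"jaw": 1}
    - {"tx": 0.9,"ty": 0,"tz": 0.35,"spin": 0,"jaw": 1}

```text
clock: 23.1
tool_pos: [0.5993, -0.1377, 0.0954]
tool_rot: [-0.035, 0.999, -0.001, 0.004]
contact_force: [0.7, 0.7, 7.8]
finger_gap: 0.0144
```

```bash
cat > rp.py <<'E'
from h import *
v=np.load('rack.npy');s=arm.read_state()
X=R.from_euler('z',-v[2]).apply(s['tool_pos']-[v[0],v[1],0]);c,t=np.cos(np.radians(35)),np.sin(np.radians(35))
z=X[2]-.0556
h=R.from_quat(s['tool_rot']).as_matrix()[:2,0]
print('rack',X.round(4),'s',round(X[0]*c+z*t,4),'n',round(-X[0]*t+z*c,4),'F',s['contact_force'].round(1),'M',s['moment'].round(2),'gap',s['finger_gap'].round(4),'head',np.arctan2(h[1],h[0]).round(3),'pos',s['tool_pos'].round(4),'q6',s['q'][5].round(2),'t',s['clock'])
E
python3 rp.py
```

```text
Traceback (most recent call last):
  File "rp.py", line 6, in <module>
    print('rack',X.round(4),'s',round(X[0]*c+z*t,4),'n',round(-X[0]*t+z*c,4),'F',s['contact_force'].round(1),'M',s['moment'].round(2),'gap',s['finger_gap'].round(4),'head',np.arctan2(h[1],h[0]).round(3),'pos',s['tool_pos'].round(4),'q6',s['q'][5].round(2),'t',s['clock'])
                                                                                                                                            ^^^^^^^^^^^^^^^^^^^^^
AttributeError: 'float' object has no attribute 'round'
```

carry_out:
  plan:
    - {"tx": 0.4,"ty": 0,"tz": 0.2,"spin": 0,"jaw": 1}
    - {"tx": 0.8,"ty": 0,"tz": 0.45,"spin": 0,"jaw": 1}
    - {"tx": 0.8,"ty": 0,"tz": 0.45,"spin": 0,"jaw": 1}

```text
clock: 23.4
tool_pos: [0.5992, -0.1378, 0.0952]
tool_rot: [-0.036, 0.999, -0.002, 0.014]
contact_force: [10.3, 2.1, 14.9]
finger_gap: 0.0139
```

```bash
sed -i "s/s\['finger_gap'\].round(4)/round(s['finger_gap'],4)/" rp.py; python3 rp.py; python3 - <<'E'
from h import *
import pickle
p=shot('side');pickle.dump(p,open('s13.pkl','wb'))
cv2.imwrite('pics/c13.png',cv2.resize(p['img'][190:280,270:390],(800,600),interpolation=2))
E
```

```text
rack [ 0.0141 -0.1093  0.0952] s 0.0342 n 0.0243 F [10.3  2.1 14.9] M [ 0.72 -2.71 -0.12] gap 0.0139 head -3.069 pos [ 0.5992 -0.1378  0.0952] q6 -1.54 t 23.4
```

View pics/c13.png

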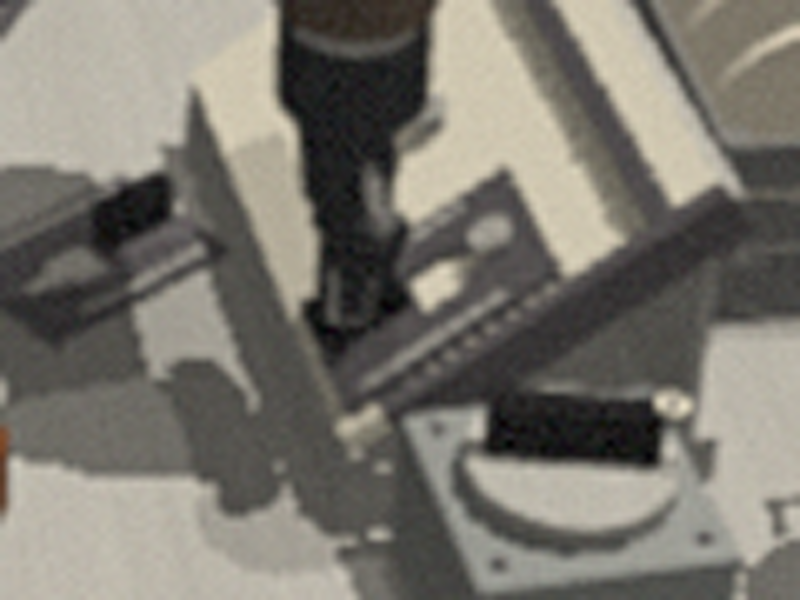

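carry_out:
  plan:
    - {"tx": -0.4,"ty": 0,"tz": -0.3,"spin": 0,"jaw": 0.8}
    - {"tx": -0.4,"ty": 0,"tz": -0.3,"spin": 0,"jaw": 0.3}
    - {"tx": -0.4,"ty": 0,"tz": -0.5,"spin": 0,"jaw": 0.3}
    - {"tx": -0.4,"ty": 0,"tz": -3,"spin": 0,"jaw": 0.3}
    - {"tx": -0.4,"ty": 0,"tz": -7,"spin": 0,"jaw": 0.2}
    - {"tx": 1,"ty": 2,"tz": -12,"spin": -0.1,"jaw": 0}
    - {"tx": 4,"ty": 6,"tz": -12.5,"spin": -0.23,"jaw": 0}
    - {"tx": 6.5,"ty": 10,"tz": -12.5,"spin": -0.36,"jaw": 0}
    - {"tx": 8.5,"ty": 14,"tz": -12.5,"spin": -0.5,"jaw": 0}
    - {"tx": 10.6,"ty": 18.1,"tz": -12.5,"spin": -0.5,"jaw": 0}
    - {"tx": 10.6,"ty": 18.1,"tz": -12.5,"spin": -0.5,"jaw": 0}
    - {"tx": 10.6,"ty": 18.1,"tz": -12.5,"spin": -0.5,"jaw": 0}

```text
clock: 24.65
tool_pos: [0.4691, 0.0358, 0.2124]
tool_rot: [-0.281, 0.96, -0.0, -0.001]
contact_force: [-0.1, 0.6, -0.8]
finger_gap: 0.0852
```

```bash
python3 plate.py; python3 rp.py
```

```text
{'conf': np.float64(0.81), 'C': array([0.5   , 0.0369]), 'L': array([136.5889,  91.7849]), 'head': np.float64(-2.5682), 'H': array([0.5086, 0.0482]), 'Hc': array([0.5277, 0.0548]), 'at': array([257.8, 207.3])}
{'conf': np.float64(0.59), 'C': array([0.4395, 0.3295]), 'L': array([134.7182,  98.0878]), 'head': np.float64(2.6147), 'H': array([0.4632, 0.3053]), 'Hc': array([0.468 , 0.3129]), 'at': array([484.6, 273.9])}
[0.4701 0.0348 0.2123] [-0.2798  0.9601 -0.0001 -0.0007] 24.75
rack [-0.1028  0.0718  0.2123] s 0.0057 n 0.1873 F [ 0.2 -0.3 -0.2] M [ 0.01 -0.06  0.01] gap 0.0854 head -2.574 pos [0.4701 0.0348 0.2123] q6 -1.42 t 24.75
```

```bash
python3 - <<'E'
from h import *
from plate import plates
np.set_printoptions(precision=4,suppress=True)
w=shot('wrist')
for d in arm.regions_of('plate_a',w):
    m=d['region'].astype(np.uint8); ys,xs=np.nonzero(m)
    rc=cv2.minAreaRect(np.c_[xs,ys].astype(np.float32)); print(d['conf'],d['at'],len(xs),cv2.boxPoints(rc).round(0).tolist())
    print([atz(w,q,.006)[:2].round(3).tolist() for q in cv2.boxPoints(rc)])
    k=(m>0)&(w['img'].max(2)<50); hy,hx=np.nonzero(k)
    if len(hx): print('handle',len(hx),cv2.boxPoints(cv2.minAreaRect(np.c_[hx,hy].astype(np.float32))).round(0).tolist(),cv2.boundingRect(np.c_[hx,hy].astype(np.int32)))
cv2.imwrite('pics/w14.png',cv2.resize(w['img'],(800,600)))
E
```

```text
0.76 [259.2, 207.3] 7887 [[221.0, 143.0], [303.0, 142.0], [305.0, 256.0], [223.0, 258.0]]
[[0.467, -0.038], [0.417, 0.037], [0.529, 0.115], [0.584, 0.032]]
handle 288 [[250.0, 253.0], [268.0, 143.0], [286.0, 146.0], [268.0, 256.0]] (256, 145, 31, 111)
0.58 [38.4, 243.0] 8723 [[-61.0, 315.0], [9.0, 176.0], [101.0, 222.0], [31.0, 361.0]]
[[0.864, -0.246], [0.629, -0.225], [0.622, -0.112], [0.864, -0.113]]
handle 1824 [[-5.0, 245.0], [36.0, 190.0], [61.0, 209.0], [20.0, 264.0]] (0, 197, 58, 58)
0.56 [483.9, 272.5] 5736 [[422.0, 274.0], [525.0, 230.0], [550.0, 289.0], [447.0, 332.0]]
[[0.471, 0.251], [0.359, 0.32], [0.399, 0.406], [0.519, 0.336]]
handle 980 [[441.0, 298.0], [483.0, 279.0], [494.0, 302.0], [452.0, 322.0]] (443, 284, 50, 35)
```

View pics/w14.png

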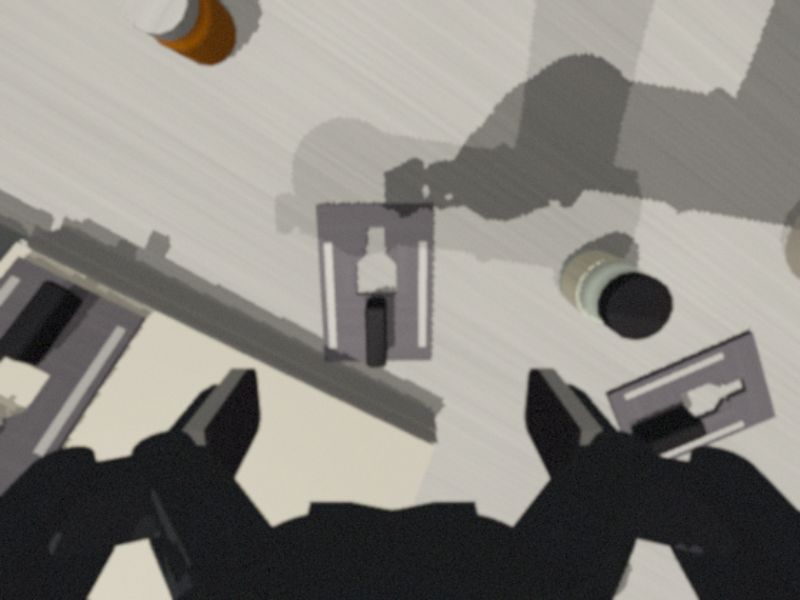

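```bash
python3 - <<'E'
from h import *
w=shot('wrist')
C=[atz(w,np.array(q)*.7,.006)[:2] for q in [(318,205),(434,205),(432,358),(325,360)]];C=np.array(C)
print(C,np.linalg.norm(C-np.roll(C,1,0),axis=1))
u=(C[0]-C[3]+C[1]-C[2]);u/=np.linalg.norm(u);c=C.mean(0);print('c',c,'head',np.arctan2(u[1],u[0]),'handle',c-.033*u)
print('handle top near/far',atz(w,np.array((376,297))*.7,.036),atz(w,np.array((376,345))*.7,.036),'handle far base',atz(w,np.array((376,366))*.7,.030))
E
python3 rp.py
```

```text
[[ 0.4663364  -0.03604518]
 [ 0.41881562  0.03875273]
 [ 0.52488997  0.10806471]
 [ 0.57478022  0.03303127]] [0.12857534 0.08861688 0.12671195 0.0901058 ]
c [0.49620555 0.03595088] head -2.568660723712651 handle [0.52393596 0.05384012]
handle top near/far [0.49672833 0.03626987 0.036     ] [0.52909409 0.05640489 0.036     ] handle far base [0.54641741 0.06694177 0.03      ]
rack [-0.1024  0.0714  0.2123] s 0.006 n 0.1871 F [ 0.6 -0.8 -0.3] M [-0.   -0.03  0.  ] gap 0.0854 head -2.576 pos [0.4704 0.0344 0.2123] q6 -1.42 t 24.9
```

carry_out:
  plan:
    - {"tx": -2.7,"ty": -0.6,"tz": 3,"spin": 0,"jaw": 0.2}
    - {"tx": -5.4,"ty": -1.25,"tz": 7,"spin": 0,"jaw": 0.4}
    - {"tx": -5.4,"ty": -1.25,"tz": 11,"spin": 0,"jaw": 0.4}
    - {"tx": -5.4,"ty": -1.25,"tz": 15,"spin": 0,"jaw": 0.4}
    - {"tx": -5.4,"ty": -1.25,"tz": 17.8,"spin": 0,"jaw": 0.4}
    - {"tx": -5.4,"ty": -1.25,"tz": 18.7,"spin": 0,"jaw": 0.4}
    - {"tx": -5.4,"ty": -1.25,"tz": 18.7,"spin": 0,"jaw": 0.7}
    - {"tx": -5.4,"ty": -1.25,"tz": 18.7,"spin": 0,"jaw": 1}
    - {"tx": -5.4,"ty": -1.25,"tz": 18.7,"spin": 0,"jaw": 1}
    - {"tx": -5.4,"ty": -1.25,"tz": 18.7,"spin": 0,"jaw": 1}

```text
clock: 25.9
tool_pos: [0.5237, 0.0542, 0.0276]
tool_rot: [-0.28, 0.96, 0.0, 0.002]
contact_force: [0.4, -0.9, 3.5]
finger_gap: 0.0142
```

```bash
python3 rp.py; python3 look.py w15
```

```text
rack [-0.0479  0.0874  0.0276] s -0.0553 n 0.0046 F [ 0.4 -0.9  3.5] M [-0.31 -0.08  0.  ] gap 0.0142 head -2.573 pos [0.5237 0.0542 0.0276] q6 -1.41 t 25.9
[0.5237 0.0542 0.0276] [-0.8428 -0.5383] [ 0.4118  0.4624 -0.4788  0.0008 -0.6257 -1.4149] 25.95
```

carry_out:
  plan:
    - {"tx": 0,"ty": 0,"tz": -1.2,"spin": 0,"jaw": 1}
    - {"tx": 1.2,"ty": 0.6,"tz": -1.5,"spin": 0,"jaw": 1}
    - {"tx": 2.4,"ty": 1.3,"tz": -1.5,"spin": 0,"jaw": 1}
    - {"tx": 3.5,"ty": 1.9,"tz": -1.7,"spin": 0,"jaw": 1}
    - {"tx": 4.4,"ty": 2.4,"tz": -3,"spin": 0,"jaw": 1}
    - {"tx": 4.4,"ty": 2.4,"tz": -7,"spin": 0,"jaw": 1}
    - {"tx": 4.4,"ty": 2.4,"tz": -12,"spin": 0,"jaw": 1}
    - {"tx": 4.4,"ty": 2.4,"tz": -17,"spin": 0,"jaw": 1}
    - {"tx": 4.4,"ty": 2.4,"tz": -21,"spin": 0,"jaw": 1}
    - {"tx": 4.4,"ty": 2.4,"tz": -22,"spin": 0,"jaw": 1}

```text
clock: 26.95
tool_pos: [0.4742, 0.0511, 0.2516]
tool_rot: [-0.28, 0.96, 0.0, 0.006]
contact_force: [-0.1, -0.0, -2.4]
finger_gap: 0.0139
```

carry_out:
  plan:
    - {"tx": 0,"ty": 0,"tz": 0,"spin": -0.14,"jaw": 1}
    - {"tx": 0,"ty": 0,"tz": 0,"spin": -0.28,"jaw": 1}
    - {"tx": 0,"ty": 0,"tz": 0,"spin": -0.42,"jaw": 1}
    - {"tx": 0,"ty": 0,"tz": 0,"spin": -0.56,"jaw": 1}
    - {"tx": 0,"ty": 0,"tz": 0,"spin": -0.7,"jaw": 1}
    - {"tx": 0,"ty": 0,"tz": 0,"spin": -0.84,"jaw": 1}
    - {"tx": 0,"ty": 0,"tz": 0,"spin": -0.98,"jaw": 1}
    - {"tx": 0,"ty": 0,"tz": 0,"spin": -1.12,"jaw": 1}
    - {"tx": 0,"ty": 0,"tz": 0,"spin": -1.26,"jaw": 1}
    - {"tx": 0,"ty": 0,"tz": 0,"spin": -1.4,"jaw": 1}
    - {"tx": 0,"ty": 0,"tz": 0,"spin": -1.54,"jaw": 1}
    - {"tx": 0,"ty": 0,"tz": 0,"spin": -1.68,"jaw": 1}

```text
clock: 28.15
tool_pos: [0.4709, 0.0503, 0.2445]
tool_rot: [0.903, -0.43, -0.001, 0.001]
contact_force: [0.5, 0.5, -2.6]
finger_gap: 0.0141
```

```bash
python3 rp.py
```

```text
rack [-0.1008  0.0872  0.2445] s 0.0257 n 0.2125 F [ 0.5  0.5 -2.6] M [ 0.07 -0.02 -0.01] gap 0.0141 head -0.888 pos [0.4709 0.0503 0.2445] q6 0.23 t 28.15
```

carry_out:
  plan:
    - {"tx": 2,"ty": -0.9,"tz": 0,"spin": -0.14,"jaw": 1}
    - {"tx": 4,"ty": -1.8,"tz": 0,"spin": -0.28,"jaw": 1}
    - {"tx": 6,"ty": -2.7,"tz": 0,"spin": -0.42,"jaw": 1}
    - {"tx": 8,"ty": -3.6,"tz": 0,"spin": -0.56,"jaw": 1}
    - {"tx": 10,"ty": -4.5,"tz": 0,"spin": -0.7,"jaw": 1}
    - {"tx": 12,"ty": -5.4,"tz": 0,"spin": -0.84,"jaw": 1}
    - {"tx": 14,"ty": -6.2,"tz": 0,"spin": -0.957,"jaw": 1}
    - {"tx": 15.5,"ty": -6.9,"tz": 0,"spin": -0.957,"jaw": 1}
    - {"tx": 15.5,"ty": -6.9,"tz": 0.8,"spin": -0.957,"jaw": 1}
    - {"tx": 15.5,"ty": -6.9,"tz": 0.8,"spin": -0.957,"jaw": 1}
    - {"tx": 15.5,"ty": -6.9,"tz": 0.8,"spin": -0.957,"jaw": 1}

```text
clock: 29.25
tool_pos: [0.6219, -0.0269, 0.2367]
tool_rot: [0.999, 0.032, -0.002, 0.0]
contact_force: [0.7, 0.8, -2.4]
finger_gap: 0.0136
```

```bash
python3 rp.py; cat > mask.py <<'E'
# dark-steel outline in the side view: print extents of the held plate
from h import *
import sys,pickle
p=shot('side');pickle.dump(p,open(sys.argv[1]+'.pkl','wb'))
v=np.load('rack.npy');c,t=np.cos(np.radians(35)),np.sin(np.radians(35))
Ri=R.from_euler('z',-v[2])
for d in arm.regions_of('plate_a',p):
    hsv=cv2.cvtColor(p['img'],cv2.COLOR_BGR2HSV);m=d['region'].astype(np.uint8)
    if np.median(hsv[...,1][m>0])>120: continue
    ys,xs=np.nonzero(m);b=cv2.boxPoints(cv2.minAreaRect(np.c_[xs,ys].astype(np.float32)))
    print(round(float(d['conf']),2),np.round(d['at']),len(xs),'y rack @.13:',Ri.apply(atz(p,d['at'],.13)-[v[0],v[1],0]).round(3),b.round(0).tolist())
E
python3 mask.py m2
```

```text
rack [ 4.450e-02 -2.000e-04  2.367e-01] s 0.1403 n 0.1228 F [ 0.7  0.8 -2.4] M [0.01 0.04 0.02] gap 0.0136 head 0.063 pos [ 0.6219 -0.0269  0.2367] q6 1.42 t 29.25
0.96 [329. 233.] 650 y rack @.13: [ 0.027 -0.144  0.13 ] [[311.0, 237.0], [345.0, 215.0], [355.0, 231.0], [322.0, 253.0]]
0.83 [259. 188.] 308 y rack @.13: [-0.153  0.163  0.13 ] [[241.0, 189.0], [244.0, 176.0], [277.0, 184.0], [274.0, 197.0]]
0.83 [331. 188.] 583 y rack @.13: [0.111 0.117 0.13 ] [[310.0, 181.0], [351.0, 176.0], [353.0, 194.0], [311.0, 198.0]]
```

```bash
cat > held.py <<'E'
from h import *
v=np.load('rack.npy');Ri=R.from_euler('z',-v[2]);w=shot('wrist');z=arm.read_state()['tool_pos'][2]-.0276+.006
cv2.imwrite('pics/held.png',w['img'])
for d in arm.regions_of('plate_a',w):
    ys,xs=np.nonzero(d['region'])
    P=np.array([Ri.apply(atz(w,q,z)-[v[0],v[1],0]) for q in np.c_[xs,ys][::3]])
    print(round(float(d['conf']),2),np.round(d['at']),len(xs),'x',np.percentile(P[:,0],[.5,50,99.5]).round(4),'y',np.percentile(P[:,1],[.5,50,99.5]).round(4))
    f=P[:,0]>np.percentile(P[:,0],99.5)-.02
    print('  far 20mm strip y',np.percentile(P[f,1],[1,99]).round(4),'mean',P[f,1].mean().round(4))
E
python3 held.py
```

```text
0.9 [552. 327.] 646 x [-0.0372 -0.0123  0.0016] y [-0.186  -0.1758 -0.1652]
  far 20mm strip y [-0.1805 -0.1653] mean -0.1737
0.87 [394. 160.] 8785 x [0.0489 0.09   0.1148] y [-0.1028 -0.0693 -0.0466]
  far 20mm strip y [-0.1032 -0.0468] mean -0.0741
0.66 [ 20. 284.] 3385 x [-0.0164  0.02    0.047 ] y [0.1283 0.1512 0.1701]
  far 20mm strip y [0.1285 0.1601] mean 0.1475
0.62 [254. 145.] 33764 x [0.0049 0.0915 0.1427] y [-0.046  -0.0013  0.0438]
  far 20mm strip y [-0.0453  0.0428] mean -0.0012
```

carry_out:
  plan:
    - {"tx": 0,"ty": -0.15,"tz": 2,"spin": -0.006,"jaw": 1}
    - {"tx": 0,"ty": -0.15,"tz": 4,"spin": -0.006,"jaw": 1}
    - {"tx": 0,"ty": -0.15,"tz": 5,"spin": -0.006,"jaw": 1}
    - {"tx": 0,"ty": -0.15,"tz": 5.6,"spin": -0.006,"jaw": 1}
    - {"tx": -0.1,"ty": -0.15,"tz": 6.2,"spin": -0.006,"jaw": 1}
    - {"tx": -0.2,"ty": -0.15,"tz": 6.8,"spin": -0.006,"jaw": 1}
    - {"tx": -0.2,"ty": -0.15,"tz": 7.4,"spin": -0.006,"jaw": 1}
    - {"tx": -0.2,"ty": -0.15,"tz": 8,"spin": -0.006,"jaw": 1}
    - {"tx": -0.2,"ty": -0.15,"tz": 8.6,"spin": -0.006,"jaw": 1}
    - {"tx": -0.2,"ty": -0.15,"tz": 9.2,"spin": -0.006,"jaw": 1}
    - {"tx": -0.1,"ty": -0.15,"tz": 9.8,"spin": -0.006,"jaw": 1}

```text
clock: 30.55
tool_pos: [0.6175, -0.0262, 0.1399]
tool_rot: [0.999, 0.034, -0.005, 0.0]
contact_force: [-12.7, 0.8, 3.5]
finger_gap: 0.0138
```

```bash
python3 rp.py
```

```text
rack [0.0401 0.0008 0.1399] s 0.0812 n 0.0461 F [-12.7   0.8   3.5] M [0.15 3.11 0.05] gap 0.0138 head 0.069 pos [ 0.6175 -0.0262  0.1399] q6 1.42 t 30.55
```

carry_out:
  plan:
    - {"tx": 0.1,"ty": 0,"tz": 0.6,"spin": 0,"jaw": 1}
    - {"tx": 0.2,"ty": 0,"tz": 1.2,"spin": 0,"jaw": 1}
    - {"tx": 0.4,"ty": 0,"tz": 1.7,"spin": 0,"jaw": 1}
    - {"tx": 0.4,"ty": 0,"tz": 1.7,"spin": 0,"jaw": 1}

```text
clock: 30.95
tool_pos: [0.6228, -0.026, 0.1224]
tool_rot: [0.999, 0.034, -0.004, 0.0]
contact_force: [-10.3, -0.1, 2.3]
finger_gap: 0.0142
```

```bash
python3 rp.py
```

```text
rack [0.0454 0.0006 0.1224] s 0.0755 n 0.0287 F [-10.3  -0.1   2.3] M [0.06 2.32 0.09] gap 0.0142 head 0.069 pos [ 0.6228 -0.026   0.1224] q6 1.42 t 30.95
```

carry_out:
  plan:
    - {"tx": 0,"ty": 0,"tz": 0.4,"spin": 0,"jaw": 1}
    - {"tx": -0.5,"ty": 0,"tz": 0.8,"spin": 0,"jaw": 1}
    - {"tx": -1,"ty": 0,"tz": 1.15,"spin": 0,"jaw": 1}
    - {"tx": -1.5,"ty": 0,"tz": 1.5,"spin": 0,"jaw": 1}
    - {"tx": -2,"ty": 0,"tz": 1.85,"spin": 0,"jaw": 1}
    - {"tx": -2.4,"ty": 0,"tz": 2.1,"spin": 0,"jaw": 1}
    - {"tx": -2.8,"ty": 0,"tz": 2.35,"spin": 0,"jaw": 1}
    - {"tx": -3.2,"ty": 0,"tz": 2.5,"spin": 0,"jaw": 1}
    - {"tx": -3.7,"ty": 0,"tz": 2.7,"spin": 0,"jaw": 1}
    - {"tx": -3.7,"ty": 0,"tz": 2.7,"spin": 0,"jaw": 1}

```text
clock: 31.95
tool_pos: [0.5914, -0.0277, 0.0991]
tool_rot: [0.999, 0.035, 0.004, -0.0]
contact_force: [-2.3, 1.2, 9.9]
finger_gap: 0.0143
```

```bash
python3 rp.py
```

```text
rack [0.014  0.0011 0.0991] s 0.0364 n 0.0276 F [-2.3  1.2  9.9] M [ 0.44  0.52 -0.03] gap 0.0143 head 0.07 pos [ 0.5914 -0.0277  0.0991] q6 1.41 t 31.95
```

carry_out:
  plan:
    - {"tx": -0.4,"ty": 0,"tz": 0.2,"spin": 0,"jaw": 1}
    - {"tx": -0.8,"ty": 0,"tz": 0.45,"spin": 0,"jaw": 1}
    - {"tx": -0.8,"ty": 0,"tz": 0.45,"spin": 0,"jaw": 1}

```text
clock: 32.25
tool_pos: [0.5913, -0.0277, 0.0989]
tool_rot: [0.999, 0.037, 0.012, 0.0]
contact_force: [6.8, -0.6, 14.8]
finger_gap: 0.0137
```

```bash
python3 rp.py; python3 mask.py m3
```

```text
rack [0.0139 0.0011 0.0989] s 0.0362 n 0.0275 F [ 6.8 -0.6 14.8] M [-0.04 -1.97 -0.04] gap 0.0137 head 0.073 pos [ 0.5913 -0.0277  0.0989] q6 1.41 t 32.25
0.95 [331. 230.] 708 y rack @.13: [ 0.038 -0.132  0.13 ] [[311.0, 237.0], [344.0, 215.0], [355.0, 231.0], [322.0, 253.0]]
0.86 [326. 218.] 505 y rack @.13: [ 0.04  -0.063  0.13 ] [[304.0, 218.0], [336.0, 197.0], [345.0, 211.0], [314.0, 232.0]]
0.54 [262. 186.] 375 y rack @.13: [-0.139  0.172  0.13 ] [[241.0, 189.0], [246.0, 174.0], [277.0, 184.0], [272.0, 199.0]]
```

carry_out:
  plan:
    - {"tx": 0.4,"ty": 0,"tz": -0.3,"spin": 0,"jaw": 0.8}
    - {"tx": 0.4,"ty": 0,"tz": -0.3,"spin": 0,"jaw": 0.3}
    - {"tx": 0.4,"ty": 0,"tz": -0.5,"spin": 0,"jaw": 0.3}
    - {"tx": 0.4,"ty": 0,"tz": -3,"spin": 0,"jaw": 0.3}
    - {"tx": 0.4,"ty": 0,"tz": -7,"spin": 0,"jaw": 0.2}
    - {"tx": -1,"ty": -3,"tz": -12,"spin": 0.1,"jaw": 0}
    - {"tx": -2.5,"ty": -8,"tz": -12,"spin": 0.23,"jaw": 0}
    - {"tx": -4,"ty": -13,"tz": -12,"spin": 0.36,"jaw": 0}
    - {"tx": -5.5,"ty": -17.5,"tz": -12,"spin": 0.5,"jaw": 0}
    - {"tx": -7,"ty": -22,"tz": -12,"spin": 0.63,"jaw": 0}
    - {"tx": -8.5,"ty": -26.5,"tz": -12,"spin": 0.65,"jaw": 0}
    - {"tx": -10,"ty": -31,"tz": -12,"spin": 0.65,"jaw": 0}

```text
clock: 33.55
tool_pos: [0.4622, 0.2658, 0.2106]
tool_rot: [0.958, -0.287, -0.0, 0.001]
contact_force: [1.4, -0.1, -0.2]
finger_gap: 0.0855
```

```bash
python3 rp.py
```

```text
rack [-0.0947  0.3028  0.2106] s 0.0113 n 0.1813 F [ 1.4 -0.1 -0.2] M [ 0.1  -0.1   0.04] gap 0.0855 head -0.582 pos [0.4622 0.2658 0.2106] q6 0.16 t 33.55
```

carry_out:
  plan:
    - {"tx": -2.3,"ty": -3.5,"tz": 0,"spin": 0,"jaw": 0}
    - {"tx": -2.3,"ty": -3.5,"tz": 0,"spin": 0,"jaw": 0}
    - {"tx": -2.3,"ty": -3.5,"tz": 0,"spin": 0,"jaw": 0}

```text
clock: 33.85
tool_pos: [0.4629, 0.307, 0.2101]
tool_rot: [0.958, -0.286, -0.001, 0.001]
contact_force: [-0.7, -0.8, 0.4]
finger_gap: 0.0857
```

```bash
python3 rp.py; python3 - <<'E'
from h import *
np.set_printoptions(precision=4,suppress=True)
w=shot('wrist');cv2.imwrite('pics/w16.png',w['img'])
for d in arm.regions_of('plate_a',w):
    m=d['region'].astype(np.uint8);ys,xs=np.nonzero(m)
    if len(xs)<3000: continue
    b=cv2.boxPoints(cv2.minAreaRect(np.c_[xs,ys].astype(np.float32)));C=np.array([atz(w,q,.006)[:2] for q in b])
    print(d['conf'],d['at'],len(xs),b.round(0).tolist(),'sides',np.linalg.norm(C-np.roll(C,1,0),axis=1),'c',C.mean(0))
    P=np.array([atz(w,h,.005)[:2] for h in cv2.convexHull(np.c_[xs,ys].astype(np.int32))[:,0]]);r=cv2.minAreaRect((P*1000).astype(np.float32));print('rect',r,)
    g=w['img'].max(2)
    k=((m>0)&(g<60)).astype(np.uint8);k=cv2.morphologyEx(k,cv2.MORPH_OPEN,np.ones((5,5)));hy,hx=np.nonzero(k)
    if len(hx)>50:
        hb=cv2.boxPoints(cv2.minAreaRect(np.c_[hx,hy].astype(np.float32)));print('handle',len(hx),hb.round(0).tolist(),'mid@.03',atz(w,[hx.mean(),hy.mean()],.03))
for l in ('spice','cup'): print(l,[(d['conf'],atz(w,d['at'],.07)) for d in arm.recognise(l,w)])
E
```

```text
rack [-0.0912  0.3439  0.2101] s 0.014 n 0.1788 F [-0.7 -0.8  0.4] M [-0.03 -0.02  0.01] gap 0.0857 head -0.579 pos [0.4629 0.307  0.2101] q6 0.11 t 33.85
0.58 [267.5, 195.7] 7945 [[225.0, 152.0], [307.0, 148.0], [312.0, 259.0], [229.0, 262.0]] sides [0.1325 0.0905 0.1321 0.1002] c [0.4394 0.3289]
rect ((438.95086669921875, 328.77484130859375), (91.61701965332031, 132.56405639648438), 59.309112548828125)
handle 1186 [[245.0, 166.0], [271.0, 155.0], [314.0, 254.0], [288.0, 265.0]] mid@.03 [0.4395 0.3152 0.03  ]
spice [(0.88, array([0.406 , 0.1789, 0.07  ]))]
cup [(0.59, array([0.3009, 0.3184, 0.07  ]))]
```

carry_out:
  plan:
    - {"tx": 0.1,"ty": -0.65,"tz": 4,"spin": -0.046,"jaw": 0}
    - {"tx": 0.1,"ty": -0.65,"tz": 8,"spin": -0.046,"jaw": 0.2}
    - {"tx": 0.1,"ty": -0.65,"tz": 12,"spin": -0.046,"jaw": 0.3}
    - {"tx": 0.1,"ty": -0.65,"tz": 15.5,"spin": -0.046,"jaw": 0.3}
    - {"tx": 0.1,"ty": -0.65,"tz": 17.8,"spin": -0.046,"jaw": 0.3}
    - {"tx": 0.1,"ty": -0.65,"tz": 18.6,"spin": -0.046,"jaw": 0.3}
    - {"tx": 0.1,"ty": -0.65,"tz": 18.6,"spin": -0.046,"jaw": 0.6}
    - {"tx": 0.1,"ty": -0.65,"tz": 18.6,"spin": -0.046,"jaw": 1}
    - {"tx": 0.1,"ty": -0.65,"tz": 18.6,"spin": -0.046,"jaw": 1}
    - {"tx": 0.1,"ty": -0.65,"tz": 18.6,"spin": -0.046,"jaw": 1}
    - {"tx": 0.1,"ty": -0.65,"tz": 18.6,"spin": -0.046,"jaw": 1}

```text
clock: 35.15
tool_pos: [0.4691, 0.3123, 0.0273]
tool_rot: [0.965, -0.264, 0.001, -0.001]
contact_force: [-0.7, -1.2, 6.0]
finger_gap: 0.0137
```

```bash
python3 rp.py; python3 look.py w17
```

```text
rack [-0.0846  0.3487  0.0273] s -0.0855 n 0.0253 F [-0.7 -1.2  6. ] M [-0.31  0.11 -0.05] gap 0.0137 head -0.534 pos [0.4691 0.3123 0.0273] q6 0.16 t 35.15
[0.4691 0.3123 0.0272] [ 0.8607 -0.5091] [ 0.8753  0.5092 -0.3856  0.001  -0.673   0.1606] 35.2
```

carry_out:
  plan:
    - {"tx": 0,"ty": 0,"tz": -3,"spin": 0,"jaw": 1}
    - {"tx": 0,"ty": 0,"tz": -7,"spin": 0,"jaw": 1}
    - {"tx": 0,"ty": 0,"tz": -12,"spin": 0,"jaw": 1}
    - {"tx": 0,"ty": 0,"tz": -17,"spin": 0,"jaw": 1}
    - {"tx": 0,"ty": 0,"tz": -21,"spin": 0,"jaw": 1}
    - {"tx": 0,"ty": 0,"tz": -22.5,"spin": 0.14,"jaw": 1}
    - {"tx": 0,"ty": 0,"tz": -22.5,"spin": 0.28,"jaw": 1}
    - {"tx": 0,"ty": 0,"tz": -22.5,"spin": 0.42,"jaw": 1}
    - {"tx": 0,"ty": 0,"tz": -22.5,"spin": 0.56,"jaw": 1}
    - {"tx": 0,"ty": 0,"tz": -22.5,"spin": 0.7,"jaw": 1}
    - {"tx": 0,"ty": 0,"tz": -22.5,"spin": 0.84,"jaw": 1}
    - {"tx": 0,"ty": 0,"tz": -22.5,"spin": 0.98,"jaw": 1}

```text
clock: 36.4
tool_pos: [0.4676, 0.3113, 0.25]
tool_rot: [0.725, -0.689, -0.0, 0.0]
contact_force: [-0.7, 0.4, -1.8]
finger_gap: 0.0138
```

```bash
python3 rp.py
```

```text
rack [-0.0862  0.3479  0.25  ] s 0.0409 n 0.2087 F [-0.7  0.4 -1.8] M [-0.02 -0.    0.02] gap 0.0138 head -1.521 pos [0.4676 0.3113 0.25  ] q6 -0.83 t 36.4
```

carry_out:
  plan:
    - {"tx": 2,"ty": -1,"tz": 0,"spin": 0.14,"jaw": 1}
    - {"tx": 4.2,"ty": -2.4,"tz": 0,"spin": 0.28,"jaw": 1}
    - {"tx": 6.4,"ty": -3.7,"tz": 0,"spin": 0.42,"jaw": 1}
    - {"tx": 8.6,"ty": -5,"tz": 0,"spin": 0.56,"jaw": 1}
    - {"tx": 10.8,"ty": -6.3,"tz": 0,"spin": 0.7,"jaw": 1}
    - {"tx": 13,"ty": -7.5,"tz": 0,"spin": 0.84,"jaw": 1}
    - {"tx": 15.2,"ty": -8.8,"tz": 0,"spin": 0.98,"jaw": 1}
    - {"tx": 17.4,"ty": -10,"tz": 0,"spin": 1.12,"jaw": 1}
    - {"tx": 19.6,"ty": -11.3,"tz": 0,"spin": 1.26,"jaw": 1}
    - {"tx": 21.8,"ty": -12.5,"tz": 0,"spin": 1.4,"jaw": 1}
    - {"tx": 23.5,"ty": -13.5,"tz": 0,"spin": 1.552,"jaw": 1}
    - {"tx": 23.5,"ty": -13.5,"tz": 0,"spin": 1.552,"jaw": 1}

```text
clock: 37.6
tool_pos: [0.6164, 0.0826, 0.2495]
tool_rot: [-0.035, 0.999, -0.0, -0.001]
contact_force: [0.2, 0.6, -1.8]
finger_gap: 0.0136
```

carry_out:
  plan:
    - {"tx": 0,"ty": 0,"tz": 1,"spin": 0,"jaw": 1}
    - {"tx": 0,"ty": 0,"tz": 1,"spin": 0,"jaw": 1}

```text
clock: 37.8
tool_pos: [0.6145, 0.0849, 0.2381]
tool_rot: [-0.038, 0.999, -0.0, -0.002]
contact_force: [-0.2, 0.3, -2.4]
finger_gap: 0.0139
```

```bash
python3 rp.py; python3 held.py; python3 - <<'E'
from h import *
import pickle
# near edge of held plate in wrist view, by row profile of dark-ness left & right of handle
w=shot('wrist');pickle.dump(w,open('w18.pkl','wb'))
E
```

```text
rack [0.0448 0.1118 0.2381] s 0.1414 n 0.1239 F [-0.2  0.3 -2.4] M [ 0.04  0.1  -0.02] gap 0.0139 head -3.065 pos [0.6145 0.0849 0.2381] q6 -1.89 t 37.8
0.81 [276. 236.] 15020 x [0.0134 0.0389 0.1154] y [0.0664 0.1111 0.1557]
  far 20mm strip y [0.097  0.1262] mean 0.1115
0.79 [152. 204.] 11228 x [-0.012   0.0235  0.0678] y [0.0087 0.0454 0.0754]
  far 20mm strip y [0.0078 0.0659] mean 0.0378
0.61 [ 49. 198.] 10176 x [-0.0124  0.0191  0.0669] y [-0.0489 -0.0131  0.018 ]
  far 20mm strip y [-0.0497 -0.0013] mean -0.0241
```

carry_out:
  plan:
    - {"tx": 0,"ty": -0.07,"tz": 2,"spin": 0.007,"jaw": 1}
    - {"tx": 0,"ty": -0.07,"tz": 4,"spin": 0.007,"jaw": 1}
    - {"tx": 0,"ty": -0.07,"tz": 5,"spin": 0.007,"jaw": 1}
    - {"tx": 0,"ty": -0.07,"tz": 5.7,"spin": 0.007,"jaw": 1}
    - {"tx": 0.1,"ty": -0.07,"tz": 6.3,"spin": 0.007,"jaw": 1}
    - {"tx": 0.2,"ty": -0.07,"tz": 6.9,"spin": 0.007,"jaw": 1}
    - {"tx": 0.2,"ty": -0.07,"tz": 7.5,"spin": 0.007,"jaw": 1}
    - {"tx": 0.2,"ty": -0.07,"tz": 8.1,"spin": 0.007,"jaw": 1}
    - {"tx": 0.2,"ty": -0.07,"tz": 8.7,"spin": 0.007,"jaw": 1}
    - {"tx": 0.2,"ty": -0.07,"tz": 9.3,"spin": 0.007,"jaw": 1}
    - {"tx": 0.1,"ty": -0.07,"tz": 9.9,"spin": 0.007,"jaw": 1}

```text
clock: 39.05
tool_pos: [0.6109, 0.0833, 0.1414]
tool_rot: [-0.034, 0.999, -0.001, -0.004]
contact_force: [-11.2, -0.2, 3.4]
finger_gap: 0.014
```

```bash
python3 rp.py
```

```text
rack [0.0411 0.1104 0.1414] s 0.0829 n 0.0467 F [-11.2  -0.2   3.4] M [0.13 2.78 0.07] gap 0.014 head -3.074 pos [0.6109 0.0833 0.1414] q6 -1.9 t 39.05
```

carry_out:
  plan:
    - {"tx": -0.1,"ty": 0,"tz": 0.6,"spin": 0,"jaw": 1}
    - {"tx": -0.2,"ty": 0,"tz": 1.2,"spin": 0,"jaw": 1}
    - {"tx": -0.4,"ty": 0,"tz": 1.7,"spin": 0,"jaw": 1}
    - {"tx": -0.4,"ty": 0,"tz": 1.7,"spin": 0,"jaw": 1}

```text
clock: 39.45
tool_pos: [0.6127, 0.0825, 0.1292]
tool_rot: [-0.035, 0.999, -0.002, -0.006]
contact_force: [-25.6, -0.4, 25.2]
finger_gap: 0.0139
```

```bash
python3 rp.py
```

```text
rack [0.0428 0.1096 0.1292] s 0.0773 n 0.0357 F [-25.6  -0.4  25.2] M [0.15 6.98 0.09] gap 0.0139 head -3.072 pos [0.6127 0.0825 0.1292] q6 -1.9 t 39.45
```

carry_out:
  plan:
    - {"tx": 0.2,"ty": 0,"tz": -0.6,"spin": 0,"jaw": 1}
    - {"tx": 0.4,"ty": 0,"tz": -1,"spin": 0,"jaw": 1}
    - {"tx": 0.7,"ty": 0,"tz": -1,"spin": 0,"jaw": 1}
    - {"tx": 0.9,"ty": 0,"tz": -0.8,"spin": 0,"jaw": 1}
    - {"tx": 0.9,"ty": 0,"tz": -0.4,"spin": 0,"jaw": 1}
    - {"tx": 0.9,"ty": 0,"tz": 0,"spin": 0,"jaw": 1}
    - {"tx": 0.9,"ty": 0,"tz": 0.2,"spin": 0,"jaw": 1}
    - {"tx": 0.9,"ty": 0,"tz": 0.2,"spin": 0,"jaw": 1}

```text
clock: 40.25
tool_pos: [0.6099, 0.0833, 0.1213]
tool_rot: [-0.034, 0.999, -0.0, -0.001]
contact_force: [0.7, 0.8, -2.2]
finger_gap: 0.0137
```

```bash
python3 rp.py
```

```text
rack [0.0401 0.1105 0.1213] s 0.0706 n 0.0308 F [ 0.7  0.8 -2.2] M [ 0.03  0.11 -0.  ] gap 0.0137 head -3.074 pos [0.6099 0.0833 0.1213] q6 -1.9 t 40.25
```

carry_out:
  plan:
    - {"tx": 0,"ty": 0,"tz": 0.4,"spin": 0,"jaw": 1}
    - {"tx": 0,"ty": 0,"tz": 0.75,"spin": 0,"jaw": 1}
    - {"tx": 0.4,"ty": 0,"tz": 1,"spin": 0,"jaw": 1}
    - {"tx": 0.8,"ty": 0,"tz": 1.25,"spin": 0,"jaw": 1}
    - {"tx": 1.2,"ty": 0,"tz": 1.5,"spin": 0,"jaw": 1}
    - {"tx": 1.6,"ty": 0,"tz": 1.8,"spin": 0,"jaw": 1}
    - {"tx": 2,"ty": 0,"tz": 2.1,"spin": 0,"jaw": 1}
    - {"tx": 2.4,"ty": 0,"tz": 2.35,"spin": 0,"jaw": 1}
    - {"tx": 2.8,"ty": 0,"tz": 2.5,"spin": 0,"jaw": 1}
    - {"tx": 3.1,"ty": 0,"tz": 2.65,"spin": 0,"jaw": 1}
    - {"tx": 3.1,"ty": 0,"tz": 2.65,"spin": 0,"jaw": 1}

```text
clock: 41.35
tool_pos: [0.5849, 0.0825, 0.0983]
tool_rot: [-0.035, 0.999, 0.001, 0.007]
contact_force: [9.8, -1.1, 0.8]
finger_gap: 0.014
```

```bash
python3 rp.py
```

```text
rack [0.0151 0.1115 0.0983] s 0.0369 n 0.0263 F [ 9.8 -1.1  0.8] M [-0.18 -2.56 -0.1 ] gap 0.014 head -3.072 pos [0.5849 0.0825 0.0983] q6 -1.92 t 41.35
```

carry_out:
  plan:
    - {"tx": 0.4,"ty": 0,"tz": 0.2,"spin": 0,"jaw": 1}
    - {"tx": 0.8,"ty": 0,"tz": 0.45,"spin": 0,"jaw": 1}
    - {"tx": 0.8,"ty": 0,"tz": 0.45,"spin": 0,"jaw": 1}

```text
clock: 41.65
tool_pos: [0.5848, 0.0834, 0.0975]
tool_rot: [-0.035, 0.999, 0.003, 0.016]
contact_force: [21.8, -3.9, 2.4]
finger_gap: 0.0142
```

```bash
python3 rp.py; python3 mask.py m4
```

```text
rack [0.0151 0.1123 0.0975] s 0.0364 n 0.0257 F [21.8 -3.9  2.4] M [-1.12 -6.1  -0.5 ] gap 0.0142 head -3.071 pos [0.5848 0.0834 0.0975] q6 -1.93 t 41.65
0.72 [325. 215.] 612 y rack @.13: [ 0.043 -0.044  0.13 ] [[304.0, 218.0], [335.0, 196.0], [346.0, 211.0], [314.0, 233.0]]
0.71 [330. 233.] 643 y rack @.13: [ 0.029 -0.146  0.13 ] [[312.0, 236.0], [344.0, 215.0], [355.0, 230.0], [322.0, 252.0]]
0.59 [315. 201.] 450 y rack @.13: [0.029 0.042 0.13 ] [[297.0, 201.0], [326.0, 180.0], [335.0, 193.0], [306.0, 214.0]]
```

carry_out:
  plan:
    - {"tx": -0.8,"ty": 0,"tz": -0.5,"spin": 0,"jaw": 0.8}
    - {"tx": -0.8,"ty": 0,"tz": -0.5,"spin": 0,"jaw": 0.3}
    - {"tx": -0.6,"ty": 0,"tz": -0.7,"spin": 0,"jaw": 0.3}
    - {"tx": -0.4,"ty": 0,"tz": -3,"spin": 0,"jaw": 0.3}
    - {"tx": -0.4,"ty": 0,"tz": -7,"spin": 0,"jaw": 0.2}
    - {"tx": -0.4,"ty": 0,"tz": -12,"spin": 0,"jaw": 0.2}
    - {"tx": -1.5,"ty": -5,"tz": -14,"spin": -0.14,"jaw": 0.2}
    - {"tx": -2.5,"ty": -10,"tz": -14,"spin": -0.28,"jaw": 0.2}
    - {"tx": -3.5,"ty": -15,"tz": -14,"spin": -0.42,"jaw": 0.2}
    - {"tx": -4.5,"ty": -20,"tz": -14,"spin": -0.56,"jaw": 0.2}
    - {"tx": -5.5,"ty": -25,"tz": -14,"spin": -0.7,"jaw": 0.2}
    - {"tx": -6.5,"ty": -30,"tz": -14,"spin": -0.84,"jaw": 0.2}

```text
clock: 42.95
tool_pos: [0.6509, -0.1986, 0.2303]
tool_rot: [-0.441, 0.897, 0.001, -0.001]
contact_force: [0.8, 0.9, 0.2]
finger_gap: 0.0681
```

```bash
python3 rp.py
```

```text
rack [ 0.0615 -0.1736  0.2303] s 0.1506 n 0.1078 F [0.8 0.9 0.2] M [ 0.14 -0.11 -0.01] gap 0.0681 head -2.227 pos [ 0.6509 -0.1986  0.2303] q6 -0.6 t 42.95
```

carry_out:
  plan:
    - {"tx": 0,"ty": 0,"tz": 0,"spin": -0.14,"jaw": 0.2}
    - {"tx": 0,"ty": 0,"tz": 0,"spin": -0.28,"jaw": 0.2}
    - {"tx": 0,"ty": 0,"tz": 0,"spin": -0.42,"jaw": 0.2}
    - {"tx": 0,"ty": 0,"tz": 0,"spin": -0.56,"jaw": 0.2}
    - {"tx": 0,"ty": 0,"tz": 0,"spin": -0.7,"jaw": 0.2}
    - {"tx": 0,"ty": 0,"tz": 0,"spin": -0.84,"jaw": 0.2}
    - {"tx": 0,"ty": 0,"tz": 0,"spin": -0.98,"jaw": 0.2}
    - {"tx": 0,"ty": 0,"tz": 0,"spin": -1.12,"jaw": 0.2}
    - {"tx": 0,"ty": 0,"tz": 0,"spin": -1.26,"jaw": 0.2}
    - {"tx": 0,"ty": 0,"tz": 0,"spin": -1.4,"jaw": 0.2}
    - {"tx": 0,"ty": 0,"tz": 0,"spin": -1.54,"jaw": 0.2}
    - {"tx": 0,"ty": 0,"tz": 0,"spin": -1.68,"jaw": 0.2}

```text
clock: 44.15
tool_pos: [0.6505, -0.1968, 0.23]
tool_rot: [0.963, -0.27, -0.002, 0.0]
contact_force: [0.1, -0.4, -0.3]
finger_gap: 0.068
```

```bash
python3 rp.py
```

```text
rack [ 0.0613 -0.1717  0.23  ] s 0.1502 n 0.1077 F [ 0.1 -0.4 -0.3] M [ 0.07  0.01 -0.  ] gap 0.068 head -0.548 pos [ 0.6505 -0.1968  0.23  ] q6 1.08 t 44.15
```

carry_out:
  plan:
    - {"tx": 3.5,"ty": 2.7,"tz": 0,"spin": -0.14,"jaw": 0.2}
    - {"tx": 6.8,"ty": 5.4,"tz": 0,"spin": -0.28,"jaw": 0.2}
    - {"tx": 6.8,"ty": 5.4,"tz": 3,"spin": -0.334,"jaw": 0.2}
    - {"tx": 6.8,"ty": 5.4,"tz": 6,"spin": -0.334,"jaw": 0.2}
    - {"tx": 6.8,"ty": 5.4,"tz": 9,"spin": -0.334,"jaw": 0.2}
    - {"tx": 6.8,"ty": 5.4,"tz": 10.9,"spin": -0.334,"jaw": 0.2}
    - {"tx": 6.8,"ty": 5.4,"tz": 10.9,"spin": -0.334,"jaw": 0.6}
    - {"tx": 6.8,"ty": 5.4,"tz": 10.9,"spin": -0.334,"jaw": 1}
    - {"tx": 6.8,"ty": 5.4,"tz": 10.9,"spin": -0.334,"jaw": 1}
    - {"tx": 6.8,"ty": 5.4,"tz": 10.9,"spin": -0.334,"jaw": 1}
    - {"tx": 6.8,"ty": 5.4,"tz": 10.9,"spin": -0.334,"jaw": 1}

```text
clock: 45.25
tool_pos: [0.6824, -0.2782, 0.1246]
tool_rot: [0.994, -0.109, 0.002, -0.0]
contact_force: [-0.4, 4.8, 4.0]
finger_gap: 0.0146
```

```bash
python3 rp.py
```

```text
rack [ 0.0875 -0.2551  0.1246] s 0.1112 n 0.0063 F [-0.4  4.8  4. ] M [1.45 0.1  0.06] gap 0.0146 head -0.219 pos [ 0.6824 -0.2782  0.1246] q6 1.52 t 45.25
```

carry_out:
  plan:
    - {"tx": 0,"ty": 0,"tz": 0,"spin": 0.14,"jaw": 1}
    - {"tx": 0,"ty": 0,"tz": 0,"spin": 0.28,"jaw": 1}
    - {"tx": 0,"ty": 0,"tz": 0,"spin": 0.42,"jaw": 1}
    - {"tx": 0,"ty": 0,"tz": 0,"spin": 0.56,"jaw": 1}
    - {"tx": 0,"ty": 0,"tz": 0,"spin": 0.7,"jaw": 1}
    - {"tx": 0,"ty": 0,"tz": 0,"spin": 0.84,"jaw": 1}
    - {"tx": 0,"ty": 0,"tz": 0,"spin": 0.98,"jaw": 1}
    - {"tx": 0,"ty": 0,"tz": 0,"spin": 1.12,"jaw": 1}
    - {"tx": 0,"ty": 0,"tz": 0,"spin": 1.26,"jaw": 1}
    - {"tx": 0,"ty": 0,"tz": 0,"spin": 1.4,"jaw": 1}
    - {"tx": 0,"ty": 0,"tz": 0,"spin": 1.54,"jaw": 1}
    - {"tx": 0,"ty": 0,"tz": 0,"spin": 1.54,"jaw": 1}

```text
clock: 46.45
tool_pos: [0.68, -0.2797, 0.1246]
tool_rot: [-0.636, 0.771, 0.0, -0.001]
contact_force: [-4.8, 2.0, 5.7]
finger_gap: 0.0144
```

carry_out:
  plan:
    - {"tx": 0,"ty": 0,"tz": 0,"spin": 0.14,"jaw": 1}
    - {"tx": 0,"ty": 0,"tz": 0,"spin": 0.28,"jaw": 1}
    - {"tx": 0,"ty": 0,"tz": 0,"spin": 0.42,"jaw": 1}
    - {"tx": 0,"ty": 0,"tz": 0,"spin": 0.56,"jaw": 1}
    - {"tx": 0,"ty": 0,"tz": 0,"spin": 0.7,"jaw": 1}
    - {"tx": 0,"ty": 0,"tz": 0,"spin": 0.84,"jaw": 1}
    - {"tx": 0,"ty": 0,"tz": 0,"spin": 0.98,"jaw": 1}
    - {"tx": 0,"ty": 0,"tz": 0,"spin": 1.12,"jaw": 1}
    - {"tx": 0,"ty": 0,"tz": 0,"spin": 1.26,"jaw": 1}
    - {"tx": 0,"ty": 0,"tz": 0,"spin": 1.4,"jaw": 1}
    - {"tx": 0,"ty": 0,"tz": 0,"spin": 1.54,"jaw": 1}
    - {"tx": 0,"ty": 0,"tz": 0,"spin": 1.54,"jaw": 1}

```text
clock: 47.65
tool_pos: [0.6784, -0.2774, 0.1246]
tool_rot: [0.08, 0.997, 0.001, -0.003]
contact_force: [-9.4, 9.4, 9.2]
finger_gap: 0.0143
```

carry_out:
  plan:
    - {"tx": 0,"ty": 0,"tz": 0,"spin": 0.14,"jaw": 1}
    - {"tx": 0,"ty": 0,"tz": 0,"spin": 0.28,"jaw": 1}
    - {"tx": 0,"ty": 0,"tz": 0,"spin": 0.42,"jaw": 1}
    - {"tx": 0,"ty": 0,"tz": 0,"spin": 0.56,"jaw": 1}
    - {"tx": 0,"ty": 0,"tz": 0,"spin": 0.7,"jaw": 1}
    - {"tx": 0,"ty": 0,"tz": 0,"spin": 0.84,"jaw": 1}
    - {"tx": 0,"ty": 0,"tz": 0,"spin": 0.98,"jaw": 1}
    - {"tx": 0,"ty": 0,"tz": 0,"spin": 1.12,"jaw": 1}
    - {"tx": 0,"ty": 0,"tz": 0,"spin": 1.2,"jaw": 1}
    - {"tx": 0,"ty": 0,"tz": 0,"spin": 1.2,"jaw": 1}

```text
clock: 48.65
tool_pos: [0.68, -0.2757, 0.1246]
tool_rot: [0.628, 0.778, 0.001, -0.002]
contact_force: [-6.6, 12.4, 9.1]
finger_gap: 0.0144
```

```bash
python3 rp.py
```

```text
rack [ 0.0852 -0.2525  0.1246] s 0.1094 n 0.0076 F [-6.6 12.4  9.1] M [ 3.58  1.66 -0.15] gap 0.0144 head 1.783 pos [ 0.68   -0.2757  0.1246] q6 -2.76 t 48.65
```

carry_out:
  plan:
    - {"tx": 0,"ty": 0,"tz": 0,"spin": 0,"jaw": 0.2}
    - {"tx": 0,"ty": 0,"tz": 0,"spin": 0,"jaw": 0.2}
    - {"tx": 0,"ty": 0,"tz": -2,"spin": 0,"jaw": 0.2}
    - {"tx": 0,"ty": 0,"tz": -4.5,"spin": -0.05,"jaw": 0.2}
    - {"tx": 0,"ty": 0,"tz": -4.5,"spin": -0.19,"jaw": 0.2}
    - {"tx": 0,"ty": 0,"tz": -4.5,"spin": -0.34,"jaw": 0.2}
    - {"tx": 0,"ty": 0,"tz": -4.5,"spin": -0.49,"jaw": 0.2}
    - {"tx": 0,"ty": 0,"tz": -4.5,"spin": -0.64,"jaw": 0.2}
    - {"tx": 0,"ty": 0,"tz": -4.5,"spin": -0.79,"jaw": 0.2}
    - {"tx": 0,"ty": 0,"tz": -4.5,"spin": -0.94,"jaw": 0.2}
    - {"tx": 0,"ty": 0,"tz": -4.5,"spin": -1.09,"jaw": 0.2}
    - {"tx": 0,"ty": 0,"tz": -4.5,"spin": -1.24,"jaw": 0.2}

```text
clock: 49.85
tool_pos: [0.6814, -0.2802, 0.1673]
tool_rot: [0.056, 0.998, -0.0, 0.0]
contact_force: [-0.4, 0.0, 1.2]
finger_gap: 0.0682
```

carry_out:
  plan:
    - {"tx": 0,"ty": 0,"tz": 0,"spin": -0.15,"jaw": 0.2}
    - {"tx": 0,"ty": 0,"tz": 0,"spin": -0.3,"jaw": 0.2}
    - {"tx": 0,"ty": 0,"tz": 0,"spin": -0.45,"jaw": 0.2}
    - {"tx": 0,"ty": 0,"tz": 0,"spin": -0.6,"jaw": 0.2}
    - {"tx": 0,"ty": 0,"tz": 0,"spin": -0.75,"jaw": 0.2}
    - {"tx": 0,"ty": 0,"tz": 0,"spin": -0.9,"jaw": 0.2}
    - {"tx": 0,"ty": 0,"tz": 0,"spin": -1.05,"jaw": 0.2}
    - {"tx": 0,"ty": 0,"tz": 0,"spin": -1.2,"jaw": 0.2}
    - {"tx": 0,"ty": 0,"tz": 0,"spin": -1.35,"jaw": 0.2}
    - {"tx": 0,"ty": 0,"tz": 0,"spin": -1.5,"jaw": 0.2}
    - {"tx": 0,"ty": 0,"tz": 0,"spin": -1.65,"jaw": 0.2}
    - {"tx": 0,"ty": 0,"tz": 0,"spin": -1.8,"jaw": 0.2}

```text
clock: 51.05
tool_pos: [0.6814, -0.2802, 0.1673]
tool_rot: [0.747, -0.665, 0.0, 0.0]
contact_force: [-0.3, 0.1, -0.6]
finger_gap: 0.0687
```

carry_out:
  plan:
    - {"tx": 0,"ty": 0,"tz": 0,"spin": -0.1,"jaw": 0.2}
    - {"tx": 0,"ty": 0,"tz": 0,"spin": -0.1,"jaw": 0.2}

```text
clock: 51.25
tool_pos: [0.6814, -0.2801, 0.1673]
tool_rot: [0.777, -0.629, 0.0, 0.0]
contact_force: [-0.0, -0.8, 0.4]
finger_gap: 0.0685
```

```bash
python3 rp.py; python3 - <<'E'
from h import *
# direction of the black grip bar seen from above
w=shot('wrist');K=w['img'].max(2)
o=proj(w,[.6803,-.2783,.141]);print('axis px',o)
m=np.zeros(K.shape,np.uint8);r=70
m[int(o[1])-r:int(o[1])+r,int(o[0])-45:int(o[0])+45]=1
k=((K<45)&(m>0)).astype(np.uint8);n,l,s,c=cv2.connectedComponentsWithStats(k);i=1+np.argmax(s[1:,4]);ys,xs=np.nonzero(l==i)
vx,vy,x0,y0=cv2.fitLine(np.c_[xs,ys].astype(np.float32),1,0,.01,.01)[:,0]
a,b=[atz(w,[x0+t*vx,y0+t*vy],.138) for t in(-25,25)];print(s[i],'line',x0,y0,'heading',np.arctan2(*(b-a)[1::-1]))
E
```

```text
rack [ 0.0863 -0.2569  0.1673] s 0.1348 n 0.042 F [-0.  -0.8  0.4] M [ 0.01 -0.   -0.03] gap 0.0685 head -1.361 pos [ 0.6814 -0.2801  0.1673] q6 0.38 t 51.25
axis px [275.5936548  246.59334709]
[ 263  176   26  129 1697] line 282.2294 220.89587 heading -1.4725664207679128
```

carry_out:
  plan:
    - {"tx": -0.2,"ty": 0.05,"tz": 2.4,"spin": 0,"jaw": 0.2}
    - {"tx": -0.2,"ty": 0.05,"tz": 4.4,"spin": 0,"jaw": 0.2}
    - {"tx": -0.2,"ty": 0.05,"tz": 4.4,"spin": 0,"jaw": 0.6}
    - {"tx": -0.2,"ty": 0.05,"tz": 4.4,"spin": 0,"jaw": 1}
    - {"tx": -0.2,"ty": 0.05,"tz": 4.4,"spin": 0,"jaw": 1}
    - {"tx": -0.2,"ty": 0.05,"tz": 4.4,"spin": 0,"jaw": 1}
    - {"tx": -0.2,"ty": 0.05,"tz": 4.4,"spin": 0,"jaw": 1}
    - {"tx": -0.2,"ty": 0.05,"tz": 4.4,"spin": 0.14,"jaw": 1}
    - {"tx": -0.2,"ty": 0.05,"tz": 4.4,"spin": 0.28,"jaw": 1}
    - {"tx": -0.2,"ty": 0.05,"tz": 4.4,"spin": 0.42,"jaw": 1}
    - {"tx": -0.2,"ty": 0.05,"tz": 4.4,"spin": 0.56,"jaw": 1}
    - {"tx": -0.2,"ty": 0.05,"tz": 4.4,"spin": 0.7,"jaw": 1}

```text
clock: 52.5
tool_pos: [0.6803, -0.2779, 0.1253]
tool_rot: [-0.513, 0.859, -0.001, -0.0]
contact_force: [-3.7, -1.8, 5.3]
finger_gap: 0.0142
```

carry_out:
  plan:
    - {"tx": 0,"ty": 0,"tz": 0,"spin": 0.14,"jaw": 1}
    - {"tx": 0,"ty": 0,"tz": 0,"spin": 0.28,"jaw": 1}
    - {"tx": 0,"ty": 0,"tz": 0,"spin": 0.42,"jaw": 1}
    - {"tx": 0,"ty": 0,"tz": 0,"spin": 0.56,"jaw": 1}
    - {"tx": 0,"ty": 0,"tz": 0,"spin": 0.7,"jaw": 1}
    - {"tx": 0,"ty": 0,"tz": 0,"spin": 0.84,"jaw": 1}
    - {"tx": 0,"ty": 0,"tz": 0,"spin": 0.98,"jaw": 1}
    - {"tx": 0,"ty": 0,"tz": 0,"spin": 1.08,"jaw": 1}
    - {"tx": 0,"ty": 0,"tz": 0,"spin": 1.12,"jaw": 1}
    - {"tx": 0,"ty": 0,"tz": 0,"spin": 1.12,"jaw": 1}

```text
clock: 53.5
tool_pos: [0.6801, -0.2777, 0.1254]
tool_rot: [0.015, 1.0, -0.001, -0.0]
contact_force: [-4.8, 0.4, 6.5]
finger_gap: 0.0144
```

```bash
python3 rp.py
```

```text
rack [ 0.0852 -0.2544  0.1254] s 0.1098 n 0.0083 F [-4.8  0.4  6.5] M [-0.01  1.35  2.14] gap 0.0144 head 3.111 pos [ 0.6801 -0.2777  0.1254] q6 -1.44 t 53.5
```

carry_out:
  plan:
    - {"tx": 0,"ty": 0,"tz": 0,"spin": 0,"jaw": 0.2}
    - {"tx": 0,"ty": 0,"tz": 0,"spin": 0,"jaw": 0.2}
    - {"tx": 0,"ty": 0,"tz": -2,"spin": 0,"jaw": 0.2}
    - {"tx": 0,"ty": 0,"tz": -6,"spin": 0,"jaw": 0.2}
    - {"tx": 0,"ty": 0,"tz": -10,"spin": 0,"jaw": 0}
    - {"tx": 1.5,"ty": 4,"tz": -15,"spin": 0,"jaw": 0}
    - {"tx": 4,"ty": 9,"tz": -20,"spin": 0,"jaw": 0}
    - {"tx": 8,"ty": 13,"tz": -22,"spin": 0,"jaw": 0}
    - {"tx": 8,"ty": 13,"tz": -22,"spin": 0,"jaw": 0}
    - {"tx": 8,"ty": 13,"tz": -22,"spin": 0,"jaw": 0}
    - {"tx": 8,"ty": 13,"tz": -22,"spin": 0,"jaw": 0}

```text
clock: 54.6
tool_pos: [0.6056, -0.1435, 0.3446]
tool_rot: [0.019, 1.0, 0.0, 0.002]
contact_force: [0.8, 0.8, -0.3]
finger_gap: 0.0853
```

```bash
python3 rp.py; python3 look.py w20
```

```text
rack [ 0.0201 -0.1154  0.3446] s 0.1822 n 0.2252 F [ 0.8  0.8 -0.3] M [-0.02 -0.01 -0.04] gap 0.0853 head 3.104 pos [ 0.6056 -0.1435  0.3446] q6 -1.63 t 54.6
[ 0.6056 -0.1441  0.3429] [-0.9993  0.0385] [ 0.0255  0.3306  0.2019 -0.0008 -1.4418 -1.6347] 54.65
```

View pics/w20.png

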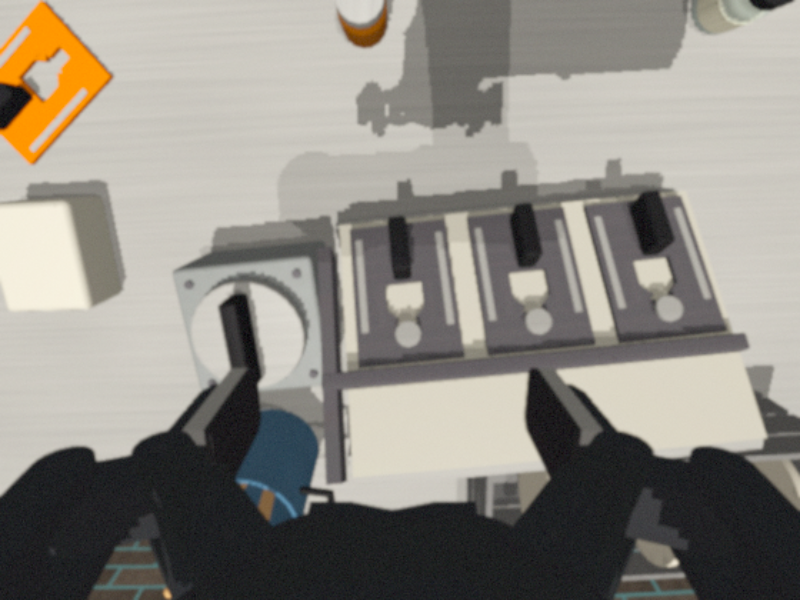

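All three plates hang with stud heads at the slot ends, at (408,333), (538,321), (669,308). The bar lies just above them. One numeric check that it is fully down follows.

```bash
python3 - <<'E'
from h import *
import pickle
w=pickle.load(open('w20.pkl','rb'));v=np.load('rack.npy');rk=lambda X:R.from_euler('z',-v[2]).apply(X-[v[0],v[1],0])
c,t=np.cos(np.radians(35)),np.sin(np.radians(35))
for s in (.142,.1495):
  print(s,[(proj(w,R.from_euler('z',v[2]).apply([s*c-.015*t,y,.055+s*t+.015*c])+[v[0],v[1],0])/.7).round(0).tolist() for y in(-.16,0,.16)])
a,b=[rk(atz(w,np.array(q)*.7,.141)) for q in((224,298),(246,378))];print('grip-bar angle rel. rack',np.arctan2(*(b-a)[1::-1]))
a,b=[rk(atz(w,np.array(q)*.7,.141)) for q in((243,294),(262,368))];print(np.arctan2(*(b-a)[1::-1]))
E
```

```text
0.142 [[350.0, 369.0], [545.0, 349.0], [740.0, 329.0]]
0.1495 [[351.0, 378.0], [547.0, 358.0], [743.0, 338.0]]
grip-bar angle rel. rack 0.0510710249685695
0.04629920105498388
```

```bash
python3 - <<'E'
from h import *
import pickle
w=pickle.load(open('w20.pkl','rb'));v=np.load('rack.npy');c,t=np.cos(np.radians(35)),np.sin(np.radians(35))
W=lambda X:R.from_euler('z',v[2]).apply(X)+[v[0],v[1],0]
print('heads',[(proj(w,W([.115*c-.014*t,y,.055+.115*t+.014*c]))/.7).round(1).tolist() for y in(-.11,0,.11)])
g=cv2.cvtColor(w['img'],cv2.COLOR_BGR2GRAY)
for y in (-.055,.055):
    # bar edges along the slope in the gap between plates
    S=np.arange(.13,.18,.0005);I=[]
    for s in S:
        q=proj(w,W([s*c-.015*t,y,.055+s*t+.015*c]));I.append(cv2.getRectSubPix(g,(1,1),q.astype(np.float32).tolist())[0,0])
    I=np.array(I,float);print('gap',y,'dark from',S[np.argmax(I<130)],'to',S[len(S)-1-np.argmax(I[::-1]<110)],I[::8].astype(int).tolist())
# grip-bar angle in w2 (wheel 0) measured the same way
w2=pickle.load(open('w2.pkl','rb'));rk=lambda X:R.from_euler('z',-v[2]).apply(X-[v[0],v[1],0])
for e in(((260,228),(276,342)),((289,224),(298,332))):
    a,b=[rk(atz(w2,np.array(q)*.7,.141)) for q in e];print('w2',np.arctan2(*(b-a)[1::-1]))
E
```

```text
heads [[407.4, 331.0], [538.4, 317.8], [669.5, 304.4]]
gap -0.055 dark from 0.14250000000000002 to 0.15600000000000003 [161, 156, 136, 130, 92, 97, 98, 145, 215, 214, 214, 215, 215]
gap 0.055 dark from 0.14250000000000002 to 0.15650000000000003 [196, 161, 135, 131, 93, 99, 99, 135, 213, 213, 214, 213, 213]
w2 0.07234662676547672
w2 0.0332089471131132
```

```bash
python3 -c "
from station import arm
print(arm.hand_in())"
```

```text
the job is handed in; nothing more can be done
None
```

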